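# Nozzle change on the cup blow-off bench

### The arm

A 7-joint arm with a two-finger parallel gripper is mounted at the origin on the work surface. World frame = base frame: x ahead of the robot, y to its left, z up, the work surface at z = 0. Lengths are in m, angles in rad, forces in N, time in s.
With the tool pointing down it reaches from about 0.4 to 0.85 m from the base axis. Payload 6.9 kg.
Tool frame: the origin (TCP) lies on the centre line of the jaws, within the pads' length; the fingertips stand 8 mm ahead of it and the grasp point (between the pads) lies 11 mm behind it; z points along the fingers, y is the line along which they close (so a half turn about z gives the same grasp; the last joint's range is limited). The gripper opens to 85 mm and grips with 20 to 120 N. Pads are 22 mm wide; open, the fingers measure 114 mm over their backs; the gripper's body (76 mm by 85 mm) begins 54 mm behind the grasp point. The pads swing forward as they close: fully open they stand 13 mm farther back than shut.
Start: joints at [-1.224, 0.507, -0.238, 1.5, 0.126, 1.149, -0.155], TCP at [0.15, 0.607, 0.239] pointing down, gripper open.
Joint ranges: [-3.08, 3.08], [-0.24, 2.05], [-1.43, 1.35], [0, 2.5], [-1.52, 4.66], [0.17, 1.96], [-2.89, 2.89]. Speed limits (rad/s): [2.39, 2.39, 3.14, 3.14, 3.14, 3.14, 3.14].

### API

Orientations are given as a unit quaternion [x, y, z, w].
In Python, from station import env gives the robot as it stands.
- The arm moves only by the shell command python3 steer.py 'ROWS'. ROWS is a JSON list of rows, 1 to 20 of them, each of 7 numbers: the opening from 0.0 (shut) to 1.0 (fully open), then dx, dy, dz in m, then a rotation vector rx, ry, rz in rad; each row shifts and turns the commanded pose from where the row before left it, along the tool's axes as they then stand; what a row does not reach is not made up. A row lasts 1/12 s, in which the tool goes at most 0.0417 m and 0.125 rad, less where a joint would pass 70% of its speed; a pose out of reach is approached as far as the arm can. The fingers move at their own pace and stop on an object; the grip force is fixed at half the most. Time passes only in rows, so rows that do not move let the fingers close. It prints the time, the measured TCP pose, the force, the opening and the grip force at its end.
- env.observe(): the state, without advancing time (a new reading comes with each control period).
- env.snapshot(name): name is "scene" or "side" or "wrist"; returns the picture (384x512x3 uint8, red, green, blue); there is no depth.
- env.camera_params(name): a dict with "mtx" (3x3 intrinsics, pixels), "world_from_camera" (4x4, takes a point from camera to world coordinates). Camera axes: x right, y down, z forward; pixel columns grow to the right and rows downward; lengths in m; the calibration is good to about 2 mm. A picture is of the moment at which its call begins: read the wrist's pose just before it. camera_params takes no time and is no camera call; for the wrist camera it gives the pose at the moment of the call.
- env.finish_job(): hands the job in; it is judged then, once.
The state is a dict: "time_s": time; "joint_pos": joint angles; "joint_velocities": joint speeds; "joint_torque": joint torques, N m; "position": TCP position; "ee_rot": TCP orientation; "force": force on the tool from outside, world axes, zero at the start; "moment": the same for the moment, N m; "opening": opening from 0.0 (shut) to 1.0 (fully open); "gripper_force": force on a finger pad.
Only numpy, scipy, OpenCV 4.12 (cv2) and the standard library are available. Lean on these libraries where they do the work, as an engineer would, in place of code of your own. Each camera call takes 0.05 s, during which the arm holds its last target. There are 200 camera calls.

### The job

Finish the nozzle change on the bench's air manifold: push every new long nozzle into a port until it locks fully home, post each broken short nozzle down through the sprung flap into the scrap box so that the flap shuts again, and slide the scraper, blade first, all the way into its flat holder. Leave the cups and the sponge block where they are.

Things in the scene. Friction and masses are not known exactly. Their poses are not given: they have to be found in the camera images.
- nozzle0: new brass air nozzle lying on the bench, 91 mm long, 70 g: square body 24 x 24 x 36 mm; in front (+x) a round spigot 35 mm long (14 mm of 15 mm dia, 7 mm of 8 mm dia neck, then a 15 mm dia bead tapering over 12 mm to the tip); behind (-x) an outlet pipe 10 mm dia, 20 mm long. Origin: centre of the square body, 12 mm above the bench. May be absent.
- nozzle1: new brass air nozzle lying on the bench, 91 mm long, 70 g: square body 24 x 24 x 36 mm; in front (+x) a round spigot 35 mm long (14 mm of 15 mm dia, 7 mm of 8 mm dia neck, then a 15 mm dia bead tapering over 12 mm to the tip); behind (-x) an outlet pipe 10 mm dia, 20 mm long. Origin: centre of the square body, 12 mm above the bench. May be absent.
- nozzle2: new brass air nozzle lying on the bench, 91 mm long, 70 g: square body 24 x 24 x 36 mm; in front (+x) a round spigot 35 mm long (14 mm of 15 mm dia, 7 mm of 8 mm dia neck, then a 15 mm dia bead tapering over 12 mm to the tip); behind (-x) an outlet pipe 10 mm dia, 20 mm long. Origin: centre of the square body, 12 mm above the bench. May be absent.
- nozzle3: new brass air nozzle lying on the bench, 91 mm long, 70 g: square body 24 x 24 x 36 mm; in front (+x) a round spigot 35 mm long (14 mm of 15 mm dia, 7 mm of 8 mm dia neck, then a 15 mm dia bead tapering over 12 mm to the tip); behind (-x) an outlet pipe 10 mm dia, 20 mm long. Origin: centre of the square body, 12 mm above the bench. May be absent.
- nozzle0_tip (a point): the spigot tip of nozzle0, on its axis 53 mm ahead (+x) of the body's origin
- nozzle1_tip (a point): the spigot tip of nozzle1, on its axis 53 mm ahead (+x) of the body's origin
- nozzle2_tip (a point): the spigot tip of nozzle2, on its axis 53 mm ahead (+x) of the body's origin
- nozzle3_tip (a point): the spigot tip of nozzle3, on its axis 53 mm ahead (+x) of the body's origin
- stub0: broken nozzle lying on the bench: just a brass square body 24 x 24 x 36 mm with a 10 mm dia, 10 mm long pipe behind (-x) and no spigot; 46 mm long, about 50 g. Origin: centre of the square body (12 mm above the bench), x along its length. May be absent.
- stub1: broken nozzle lying on the bench: just a brass square body 24 x 24 x 36 mm with a 10 mm dia, 10 mm long pipe behind (-x) and no spigot; 46 mm long, about 50 g. Origin: centre of the square body (12 mm above the bench), x along its length. May be absent.
- stub2: broken nozzle lying on the bench: just a brass square body 24 x 24 x 36 mm with a 10 mm dia, 10 mm long pipe behind (-x) and no spigot; 46 mm long, about 50 g. Origin: centre of the square body (12 mm above the bench), x along its length. May be absent.
- manifold: fixed aluminium air manifold bar at the robot's left, 250 mm long, 48 mm thick, 85 mm high, four push-in ports in its front face 74 mm apart, facing roughly to the robot's right. Origin on the bench under the middle of its front face; x points into the ports (the way a nozzle is pushed), y along the bar, z up. All ports are empty at first.
- port0 (a point): mouth of port 0: point on the port's level axis, 55 mm above the bench, 5 mm in front of the bar's face, in the plane of the outer edge of its black flared mouth (19 mm square inside, 26 outside). Axes as the manifold: x points into the port. The bore behind is 16.4 mm square, 36 mm deep from the bar's face
- port1 (a point): mouth of port 1, same as port 0. Two sprung jaws in each port snap in behind the spigot's bead: 5 to 15 N push it past them; then it cannot be pulled out. Home, the front of the square body meets the mouth or stops up to 2 mm short: spigot tip 33 to 35 mm past this point, body origin 18 to 20 mm before it (-x)
- port2 (a point): mouth of port 2, same as ports 0 and 1
- port3 (a point): mouth of port 3, same as ports 0 and 1
- scrapbox: fixed grey sheet-metal scrap box with a clear side, outside 170 (x) x 200 (y) x 170 mm high, origin at the centre of its underside, z up. In its top face is an opening 100 (x) x 104 (y) mm, its middle straight above the origin, closed by a sprung flap.
- flap (a joint): angle of the flap, rad: 0 shut (level, 1 mm under the top face) to 1.5 open. It hinges on the -x side of the opening (49 mm from its middle, along the box's y) and swings down; a spring shuts it. It bears a broken nozzle's weight; at its middle it gives at about 4 N, and 5 to 10 N push it far down. A part whose underside is pushed 45 mm below the top slides off it when let go
- scraper: flat hand scraper, 140 g: wooden handle 90 x 24 x 22 mm and a stiff steel blade 80 mm long, 50 mm wide, 4 mm thick going on from the handle's front end (+x) at mid-thickness. Origin: centre of the handle, 11 mm above the bench as it lies; +x towards the blade's edge, z across the blade's flat. Balances about 30 mm ahead of the origin. Same either side up.
- scraper_edge (a point): the middle of the blade's front edge, 125 mm ahead (+x) of the scraper's origin
- slot (a point): middle of the mouth of the flat slot in the fixed wooden scraper holder (80 mm deep, 86 wide, 49 high), 34.5 mm above the bench, in its front face; x points level into the slot, y across, z up. The slot is 56 mm wide, 9 high, 74 deep, open at the top in the middle; black flared lips stand out 11 mm before it. The blade goes in flat, edge first; fully in, its edge is about 68 mm past this point
- cup0: bystander: plain unglazed cup, 80 mm across, 90 mm high, origin at the centre of its underside
- cup1: bystander: plain unglazed cup, 80 mm across, 90 mm high, origin at the centre of its underside
- sponge: bystander: rectangular sponge block 110 x 70 x 45 mm, origin at the centre of its underside

How it is judged:
By the outcome, as a careful person would: the job done as asked, in the order asked, and still so for the second after the job is handed in, with the robot touching nothing.
Of nozzle0, nozzle1, nozzle2, nozzle3 only 3 to 4 are there at a start; the rules pass over those that are not, and their reading is None.
Of stub0, stub1, stub2 only 2 to 3 are there at a start; the rules pass over those that are not, and their reading is None.
At some moment in a run one of nozzle0, nozzle1, nozzle2, nozzle3, stub0, stub1, stub2 may be knocked a few centimetres aside while the robot is not near it.
Once in a run the grip may slacken for a moment while it holds something.
It also fails if it takes over 210 s, if anything falls off the work surface, if the arm or the gripper's body presses on something with over 40 N, if the wrist force passes 120 N, or if a joint passes its speed limit or range.

## Working session

There is one attempt and no reset: what is moved stays moved. The work goes in short steps, Python scripts to look and compute and a shell command to move; the robot and the scene stay as the last step left them, time stands still between calls to the robot, and variables do not carry over. Pictures are saved under pics/ and viewed, at most 14 in all, crops included, and the job is handed in when it is done.

```bash
ls; mkdir -p pics; python3 - <<'E'
from station import env
import cv2,numpy as np
np.set_printoptions(precision=4,suppress=True)
o=env.observe();print(o['time_s'],o['position'],o['ee_rot'],o['opening'],o['force'])
for n in("scene","side","wrist"):
    p=env.camera_params(n);print(n,p['mtx'],p['world_from_camera'])
    im=env.snapshot(n);cv2.imwrite(f'pics/{n}0.png',im[:,:,::-1])
a=cv2.imread('pics/scene0.png');b=cv2.imread('pics/side0.png')
E
```

```text
pics
station.py
steer.py
0.0 [0.1496 0.6063 0.2384] [ 0.1206  0.9927 -0.0009 -0.0001] 0.9993250966981121 [-0.0872  0.8443 -0.4723]
scene [[421.285    0.     264.6485]
 [  0.     421.285  188.8765]
 [  0.       0.       1.    ]] [[ 0.0939  0.6529 -0.7516  1.4677]
 [ 0.9954 -0.0471  0.0834 -0.1244]
 [ 0.0191 -0.756  -0.6543  0.9071]
 [ 0.      0.      0.      1.    ]]
side [[386.034    0.     253.7797]
 [  0.     386.034  190.838 ]
 [  0.       0.       1.    ]] [[ 0.8014 -0.3304  0.4986  0.1123]
 [-0.5979 -0.419   0.6833 -0.67  ]
 [-0.0168 -0.8457 -0.5334  0.6566]
 [ 0.      0.      0.      1.    ]]
wrist [[346.1775   0.     258.1099]
 [  0.     346.1775 185.2384]
 [  0.       0.       1.    ]] [[ 0.24    0.9289  0.2819  0.0766]
 [ 0.9708 -0.229  -0.0718  0.6241]
 [-0.0021  0.2909 -0.9568  0.3735]
 [ 0.      0.      0.      1.    ]]
```
View pics/scene0.png

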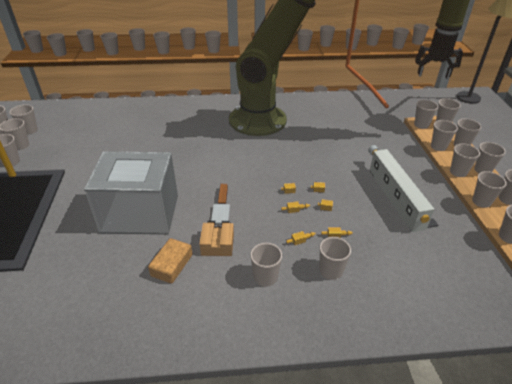

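View pics/side0.png

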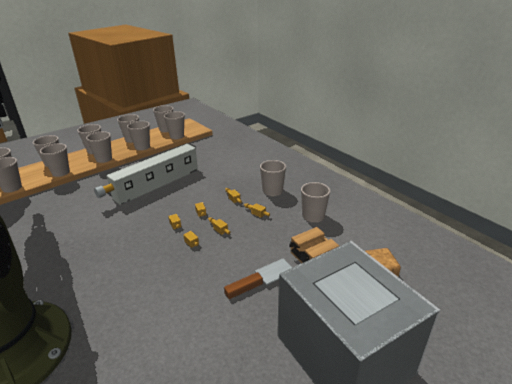

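The scene shows three nozzles, near (295,207), (300,238) and (337,232), and three stubs, near (289,187), (319,187) and (326,205). The scraper is at (221,205), its holder at (217,240), the scrap box at (133,190) and the manifold at (400,187). The side view has the same six brass parts around (175–260, 190–240). It also shows the holder's black mouth facing the robot, near (297,245).

```bash
cat > h.py <<'E'
from station import env
import cv2,numpy as np
from scipy.spatial.transform import Rotation as R
np.set_printoptions(precision=4,suppress=True)
class Cam:
    def __init__(s,n,shot=True):
        p=env.camera_params(n);s.K=np.array(p['mtx']);s.T=np.array(p['world_from_camera']);s.c=s.T[:3,3]
        if shot:s.im=env.snapshot(n)
    def ray(s,uv):
        uv=np.atleast_2d(uv).astype(float);d=np.c_[uv,np.ones(len(uv))]@np.linalg.inv(s.K).T@s.T[:3,:3].T
        return d/np.linalg.norm(d,axis=1)[:,None]
    def plane(s,uv,z):
        d=s.ray(uv);return s.c+d*((z-s.c[2])/d[:,2])[:,None]
    def pix(s,P):
        q=(np.atleast_2d(P)-s.c)@s.T[:3,:3]@s.K.T;return q[:,:2]/q[:,2:]
def tri(ca,ua,cb,ub):
    a,b=ca.ray(ua)[0],cb.ray(ub)[0]
    t=np.linalg.lstsq(np.c_[a,-b],cb.c-ca.c,rcond=None)[0]
    p,q=ca.c+a*t[0],cb.c+b*t[1];return (p+q)/2,np.linalg.norm(p-q)
def brass(im,lo=(18,140,70),hi=(30,255,255),amin=40):
    m=cv2.inRange(cv2.cvtColor(im,cv2.COLOR_RGB2HSV),lo,hi)
    cs=cv2.findContours(m,cv2.RETR_EXTERNAL,cv2.CHAIN_APPROX_NONE)[0]
    return [c[:,0,:] for c in cs if cv2.contourArea(c)>amin],m
def tool(Tp=None):
    o=env.observe();return np.array(o['position']),R.from_quat(o['ee_rot'])
E
python3 - <<'E'
from h import *
for n in('scene','side'):
    c=Cam(n)
    hsv=cv2.cvtColor(c.im,cv2.COLOR_RGB2HSV)
    px={'scene':[(295,207),(319,187),(222,190),(217,240),(170,262)],'side':[(220,228),(191,240),(245,287),(318,240),(380,262)]}[n]
    print([hsv[v,u].tolist() for u,v in px])
    for k in brass(c.im)[0]:
        u=k.mean(0);print(n,u,len(k),cv2.contourArea(k),c.plane(u,0.012)[0])
    crop=c.im[170:270,180:440] if n=='scene' else c.im[140:280,95:330]
    cv2.imwrite(f'pics/{n}1.png',cv2.resize(crop,None,fx=3,fy=3,interpolation=cv2.INTER_CUBIC)[:,:,::-1])
E
```

```text
[[22, 172, 165], [21, 165, 145], [13, 154, 149], [17, 117, 122], [16, 134, 188]]
scene [299.746  237.2063] 63 141.5 [0.658  0.0704 0.012 ]
scene [336.2308 232.0154] 65 108.5 [0.6459 0.18   0.012 ]
scene [294.4237 206.5424] 59 107.5 [0.5296 0.0741 0.012 ]
scene [325.8286 204.4286] 35 77.5 [0.5273 0.1737 0.012 ]
scene [288.7429 187.6571] 35 71.5 [0.4391 0.0688 0.012 ]
scene [318.1176 186.4706] 34 73.0 [0.4401 0.1659 0.012 ]
scene [  5.7361 159.9444] 72 163.0 [ 0.2228 -0.8897  0.012 ]
[[20, 184, 118], [21, 191, 156], [13, 159, 69], [15, 131, 105], [16, 128, 183]]
side [190.7692 238.7436] 39 140.5 [0.4438 0.0693 0.012 ]
side [219.1321 225.5283] 53 161.5 [0.5333 0.0716 0.012 ]
side [174.5789 221.0263] 38 104.0 [0.4458 0.1662 0.012 ]
side [256.4035 209.3158] 57 153.5 [0.6607 0.0703 0.012 ]
side [200.2222 209.0278] 36 89.0 [0.5322 0.1729 0.012 ]
side [233.1905 195.0714] 42 110.0 [0.6504 0.1755 0.012 ]
side [108.44 187.72] 25 43.5 [0.3596 0.4599 0.012 ]
```

View pics/scene1.png

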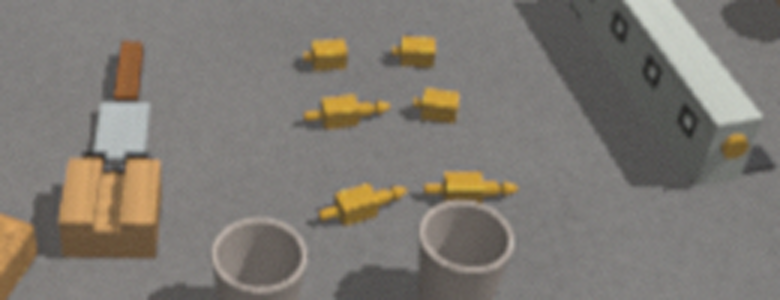

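View pics/side1.png

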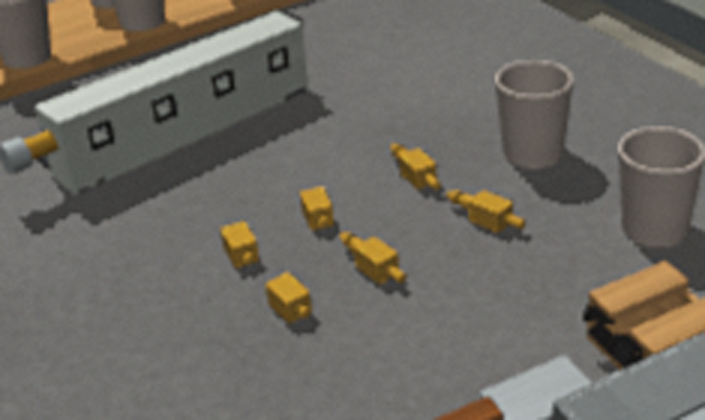

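Close-ups: all three nozzles and all three stubs point roughly towards +y, the ports look towards −y, and the slot faces the robot. Next I'll triangulate the ports, box, holder and scraper from the two fixed views.

```bash
python3 - <<'E'
from h import *
a=Cam('scene');b=Cam('side')
# ports: dark blobs
def dark(c,x0,x1,y0,y1,t=50):
    g=cv2.resize(c.im[y0:y1,x0:x1],None,fx=4,fy=4,interpolation=cv2.INTER_CUBIC).max(2)
    m=(g<t).astype(np.uint8)*255
    out=[]
    for k in cv2.findContours(m,cv2.RETR_EXTERNAL,cv2.CHAIN_APPROX_NONE)[0]:
        if cv2.contourArea(k)>120:
            (w)=cv2.minAreaRect(k);out.append(((np.array(w[0])+.5)/4-.5+[x0,y0],w[1],cv2.contourArea(k)))
    return out
pa=dark(a,372,425,150,220);pb=dark(b,110,200,150,200)
for l in(pa,pb):
    for q in l:print(q)
A=sorted([q[0] for q in pa if 5<q[1][0]<60],key=lambda p:p[1]);B=sorted([q[0] for q in pb],key=lambda p:p[0])
for p in A:print('sc',p,a.plane(p,.055)[0])
for p in B:print('si',p,b.plane(p,.055)[0])
if len(A)==len(B):
    for p,q in zip(A,B):print(tri(a,p,b,q))
E
```

```text
(array([128.2335, 184.7547]), (32.554447174072266, 32.96653366088867), 892.0)
(array([149.3338, 175.7822]), (28.835832595825195, 34.115631103515625), 807.0)
(array([169.1349, 167.4278]), (32.373355865478516, 28.749011993408203), 735.0)
(array([187.3512, 159.5183]), (32.26171112060547, 25.676334381103516), 355.5)
si [128.2335 184.7547] [0.3967 0.364  0.055 ]
si [149.3338 175.7822] [0.4699 0.3752 0.055 ]
si [169.1349 167.4278] [0.5436 0.3861 0.055 ]
si [187.3512 159.5183] [0.6171 0.3984 0.055 ]
```

```bash
python3 steer.py '[[1,-0.0238,-0.023,0.0023,0,0,0],[1,-0.0238,-0.023,0.0023,0,0,0],[1,-0.0238,-0.023,0.0023,0,0,0],[1,-0.0238,-0.023,0.0023,0,0,0],[1,-0.0238,-0.023,0.0023,0,0,0],[1,-0.0238,-0.023,0.0023,0,0,0],[1,-0.0238,-0.023,0.0023,0,0,0],[1,-0.0238,-0.023,0.0023,0,0,0],[1,-0.0238,-0.023,0.0023,0,0,0],[1,-0.0238,-0.023,0.0023,0,0,0],[1,-0.0238,-0.023,0.0023,0,0,0],[1,-0.0238,-0.023,0.0023,0,0,0],[1,-0.0238,-0.023,0.0023,0,0,0],[1,-0.0238,-0.023,0.0023,0,0,0],[1,-0.0238,-0.023,0.0023,0,0,0],[1,-0.0238,-0.023,0.0023,0,0,0],[1,-0.0238,-0.023,0.0023,-0.12,0,0],[1,0,0,0,-0.12,0,0],[1,0,0,0,-0.12,0,0],[1,0,0,0,0,0,0]]'
python3 steer.py '[[1,0,0,0,0,0,0],[1,0,0,0,0,0,0]]'
python3 - <<'E'
from h import *
c=Cam('wrist');cv2.imwrite('pics/w1.png',c.im[:,:,::-1]);np.savez('w1.npz',im=c.im,K=c.K,T=c.T);print(c.T)
E
```

```text
time_s: 2.02
position: [0.4443, 0.1317, 0.1992]
ee_rot: [0.123, 0.98, 0.158, 0.016]
force: [-0.9, -1.1, -0.3]
opening: 0.999
gripper_force: 0.0
time_s: 2.18
position: [0.444, 0.1378, 0.2002]
ee_rot: [0.119, 0.981, 0.155, 0.015]
force: [-0.0, 0.4, 0.3]
opening: 1.005
gripper_force: 0.0
[[ 0.2287  0.9098  0.3464  0.3619]
 [ 0.9237 -0.3152  0.2179  0.1147]
 [ 0.3074  0.2701 -0.9124  0.3291]
 [ 0.      0.      0.      1.    ]]
```

View pics/w1.png

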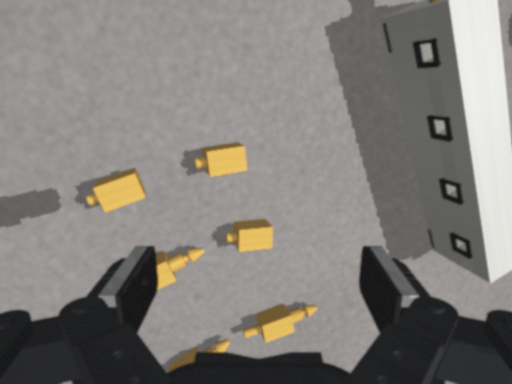

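The wrist view shows the port frames at (427,53), (440,128), (452,190) and (461,245), plus the stubs and nozzles. I'll shift along y for a second view.

```bash
python3 steer.py '[[1,0,0.025,0,0,0,0],[1,0,0.025,0,0,0,0],[1,0,0.025,0,0,0,0],[1,0,0.025,0,0,0,0],[1,0,0,0,0,0,0],[1,0,0,0,0,0,0],[1,0,0,0,0,0,0]]' | head -2
cat >> h.py <<'E'
class Saved(Cam):
    def __init__(s,f):
        d=np.load(f);s.im,s.K,s.T=d['im'],d['K'],d['T'];s.c=s.T[:3,3]
def save(c,f):np.savez(f,im=c.im,K=c.K,T=c.T)
def ports(c,t=45):
    m=(c.im.max(2)<t).astype(np.uint8)*255;m[240:,:400]=0
    out=[]
    cs,h=cv2.findContours(m,cv2.RETR_CCOMP,cv2.CHAIN_APPROX_NONE)
    for i,k in enumerate(cs):
        if h[0][i][3]<0 and h[0][i][2]>=0:
            r=cv2.minAreaRect(k)
            if 14<min(r[1]) and max(r[1])<45:out.append(cv2.moments(cv2.convexHull(k)))
    return np.array(sorted([(M['m10']/M['m00'],M['m01']/M['m00']) for M in out],key=lambda p:p[1]))
E
python3 - <<'E'
from h import *
a=Saved('w1.npz');b=Cam('wrist');save(b,'w2.npz');print(b.c)
pa,pb=ports(a),ports(b);print(pa,pb)
P=np.array([tri(a,u,b,v)[0] for u,v in zip(pa,pb)]);print(P,[tri(a,u,b,v)[1] for u,v in zip(pa,pb)])
print(np.linalg.norm(np.diff(P,axis=0),axis=1))
print('planeA',a.plane(pa,.055),'planeB',b.plane(pb,.055))
# parts: blobs in each view, height check by two views
ca,cb=brass(a.im,amin=300)[0],brass(b.im,amin=300)[0]
for n,c,cs in(('a',a,ca),('b',b,cb)):
    for k in cs:
        r=cv2.minAreaRect(k);print(n,k.mean(0),cv2.contourArea(k),c.plane(k.mean(0),.012)[0])
s=Cam('scene');print('scene chk',s.pix(P))
cv2.imwrite('pics/w2.png',b.im[:,:,::-1])
E
```

```text
time_s: 2.82
position: [0.4657, 0.231, 0.2306]
[0.3837 0.2075 0.3595]
[[426.341   53.1065]
 [439.6444 127.6294]
 [450.7948 190.6749]
 [460.6122 245.032 ]] [[316.5387  55.0057]]
[[0.3967 0.3633 0.0555]] [np.float64(9.402626825913491e-05)]
[]
planeA [[0.3968 0.3637 0.055 ]
 [0.4704 0.3745 0.055 ]
 [0.5434 0.3851 0.055 ]
 [0.6166 0.3959 0.055 ]] planeB [[0.3967 0.3636 0.055 ]]
a [278.289  321.4104] 1021.5 [0.6506 0.1741 0.012 ]
a [174.3406 264.529 ] 684.0 [0.5332 0.088  0.012 ]
a [249.8678 235.4215] 908.5 [0.5322 0.1688 0.012 ]
a [115.8732 191.1479] 1285.0 [0.4441 0.0635 0.012 ]
a [221.1866 159.5522] 1011.0 [0.4455 0.1616 0.012 ]
b [191.0984 322.5464] 1052.5 [0.6503 0.1741 0.012 ]
b [ 53.9061 272.2019] 1656.5 [0.5333 0.0706 0.012 ]
b [152.288 235.776] 828.5 [0.531  0.1685 0.012 ]
b [ 14.125  188.9643] 815.0 [0.4444 0.0732 0.012 ]
b [114.0292 160.8394] 1068.5 [0.4453 0.1605 0.012 ]
scene chk [[375.3484 165.318 ]]
```

View pics/w2.png

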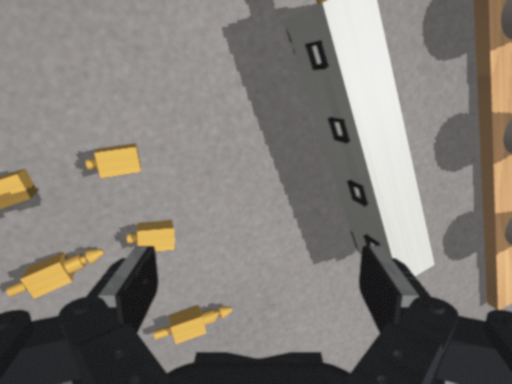

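Ports check out: z is 0.0555 from two views and the spacing is 74 mm. In the second view two nozzles are fully visible, at (53,272) and (190,322). Next I'll get part poses from both views and work out the first grasp.

```bash
cat >> h.py <<'E'
def axis(c,k,z=.012):
    """end points (pixels) and plane pose of an elongated brass blob"""
    P=c.plane(k,z)[:,:2];(cx,cy),(w,h),ang=cv2.minAreaRect((P*1e4).astype(np.float32))
    a=np.deg2rad(ang if w>h else ang+90);d=np.array([np.cos(a),np.sin(a)])
    if d[1]<0:d=-d
    t=P@d;return np.array([cx,cy])/1e4,np.degrees(np.arctan2(d[1],d[0])),np.array([w,h])/1e4,k[t>t.max()-.003].mean(0),k[t<t.min()+.003].mean(0)
def go(p,yaw):
    q,r=tool();y=np.radians(yaw);M=np.c_[[-np.sin(y),np.cos(y),0],[np.cos(y),np.sin(y),0],[0,0,-1]]
    rv=(r.inv()*R.from_matrix(M)).as_rotvec();d=M.T@(np.array(p)-q)
    print('rot',rv,'rows',abs(np.linalg.norm(rv))/.12,'then move',d,'rows',np.linalg.norm(d)/.038)
E
python3 - <<'E'
from h import *
a=Saved('w1.npz');b=Saved('w2.npz')
res={}
for n,c in(('a',a),('b',b)):
    for k in brass(c.im,amin=300)[0]:
        m,y,wh,t,l=axis(c,k);print(n,m,y,wh*1000,t,l);res[n,round(m[0]*20),round(m[1]*10)]=(t,l)
A={k[1:]:v for k,v in res.items() if k[0]=='a'};B={k[1:]:v for k,v in res.items() if k[0]=='b'}
for k in A:
    if k in B:
        for i in(0,1):print(k,'tip' if i==0 else 'tail',*tri(a,A[k][i],b,B[k][i]))
go([.65,.174,.2],-10)
E
```

```text
a [0.6511 0.1767] 85.332275390625 [87.4746 39.5424] [313.3333 308.    ] [245.4444 332.8889]
a [0.5381 0.0912] 77.07418823242188 [45.7979 35.1588] [199.8889 251.3333] [156.9032 274.6774]
a [0.5323 0.1682] 74.15636444091797 [47.7254 30.4428] [270.     236.4545] [227.6 236.7]
a [0.4443 0.0622] 92.33189082145691 [26.9312 45.4517] [138.6552 182.1724] [ 89.4615 199.7692]
a [0.4456 0.1607] 81.8697280883789 [46.6825 26.1267] [243.1538 157.5   ] [196.75   162.5833]
b [0.6513 0.1769] 85.6025619506836 [88.5857 37.0345] [228.8 309.2] [155.8889 334.6667]
b [0.5337 0.0726] 95.80720949172974 [29.3654 91.0658] [100.1429 251.4286] [  9.1 291.9]
b [0.5314 0.1664] 73.87918853759766 [43.9351 29.8215] [171.3929 235.4643] [128.75   238.3333]
b [0.4437 0.0718] 92.00908184051514 [24.8122 31.7224] [ 27.875  179.5417] [  0.5455 204.2727]
b [0.4452 0.1592] 81.36966705322266 [44.9326 25.2296] [136.5    157.5714] [ 88.1667 164.25  ]
(13, 2) tip [0.6542 0.2197 0.011 ] 0.00019343749247317267
(13, 2) tail [0.6466 0.134  0.0125] 0.0005380183575988927
(11, 1) tip [0.5301 0.1157 0.0095] 0.0010270895318543265
(11, 1) tail [0.4884 0.0817 0.1104] 0.010404038086831663
(11, 2) tip [0.5337 0.1868 0.024 ] 0.0023364266905801113
(11, 2) tail [0.5251 0.1463 0.0115] 0.00044417837469045655
(9, 1) tip [0.442  0.0844 0.0076] 0.0032687463800566223
(9, 1) tail [ 0.4712  0.0178 -0.0828] 0.004390857951111332
(9, 2) tip [0.4474 0.1812 0.0198] 0.0011265621686242697
(9, 2) tail [0.4411 0.1386 0.0135] 0.0004941367729558695
rot [ 0.2462 -0.2416  1.492 ] rows 12.76163869342021 then move [-0.0228  0.1908  0.0305] rows 5.119214933371162
```

```bash
python3 steer.py '[[0.6,0,0,0,0.0205,-0.0201,0.117],[0.6,0,0,0,0.0205,-0.0201,0.117],[0.6,0,0,0,0.0205,-0.0201,0.117],[0.6,0,0,0,0.0205,-0.0201,0.117],[0.6,0,0,0,0.0205,-0.0201,0.117],[0.6,0,0,0,0.0205,-0.0201,0.117],[0.6,0,0,0,0.0205,-0.0201,0.117],[0.6,0,0,0,0.0205,-0.0201,0.117],[0.6,0,0,0,0.0205,-0.0201,0.117],[0.6,0,0,0,0.0205,-0.0201,0.117],[0.6,0,0,0,0.0205,-0.0201,0.117],[0.6,0,0,0,0.0205,-0.0201,0.117],[0.6,0,0,0,0,0,0],[0.6,0,0,0,0,0,0],[0.6,0,0,0,0,0,0]]'
python3 - <<'E'
from h import *
s=Cam('scene');print('cups',s.plane([(266,255),(334,249)],.09))
go([.65,.169,.08],-5)
E
```

```text
time_s: 4.17
position: [0.4666, 0.2292, 0.2307]
ee_rot: [0.737, 0.676, 0.003, 0.006]
force: [0.9, 0.7, 0.9]
opening: 0.599
gripper_force: 0.0
cups [[ 0.7818 -0.0406  0.09  ]
 [ 0.7756  0.1346  0.09  ]]
rot [0.014  0.0032 0.0009] rows 0.11962936477572997 then move [-0.0439  0.188   0.1508] rows 6.447357870964897
```

```bash
python3 steer.py '[[0.6,0,0,0,0.014,0.003,0.001],[0.6,-0.0055,0.0235,0.0189,0,0,0],[0.6,-0.0055,0.0235,0.0189,0,0,0],[0.6,-0.0055,0.0235,0.0189,0,0,0],[0.6,-0.0055,0.0235,0.0189,0,0,0],[0.6,-0.0055,0.0235,0.0189,0,0,0],[0.6,-0.0055,0.0235,0.0189,0,0,0],[0.6,-0.0055,0.0235,0.0189,0,0,0],[0.6,-0.0055,0.0235,0.0189,0,0,0],[0.6,0,0,0,0,0,0],[0.6,0,0,0,0,0,0]]' |head -3
python3 - <<'E'
from h import *
c=Cam('wrist');save(c,'w3.npz')
for k in brass(c.im,amin=300)[0]:
    m,y,wh,t,l=axis(c,k);print(m,y,wh*1000,t,l,c.plane([t,l],.012)[:,:2].ravel())
cv2.imwrite('pics/w3.png',c.im[:,:,::-1]);go([.65,.169,.011],-5)
E
```

```text
time_s: 5.13
position: [0.65, 0.1671, 0.0779]
ee_rot: [0.739, 0.674, -0.001, -0.001]
[0.534 0.048] 71.5113525390625 [26.8509 19.4023] [128.6154 360.7692] [108.75 382.85] [0.5449 0.0566 0.5263 0.038 ]
[0.6554 0.0822] 105.9709587097168 [26.2862 64.6066] [263.8 282.3] [305.6667 349.8667] [0.6475 0.1123 0.6723 0.055 ]
[0.5294 0.1678] 74.20435333251953 [51.1632 32.9949] [ 79.     184.4348] [ 67.7143 254.5714] [0.5416 0.1901 0.5227 0.1441]
[0.6499 0.1761] 85.70460510253906 [91.3816 23.65  ] [257.8235 116.7647] [259.8824 256.7647] [0.6535 0.2206 0.6466 0.1314]
rot [-0.0018  0.0003 -0.0029] rows 0.02838115415506002 then move [0.0007 0.0003 0.0682] rows 1.79358770103084
```

View pics/w3.png

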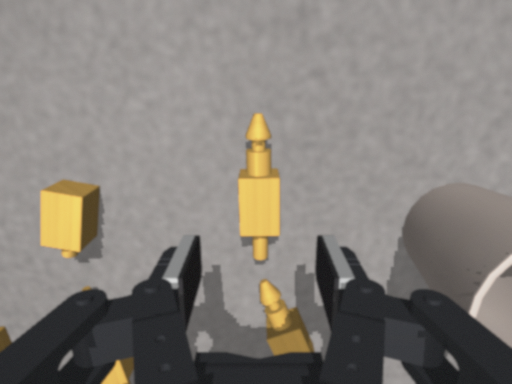

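The nozzle sits centred between the jaws, tip at (258,115) and tail at (260,258). The neighbouring nozzle's tip at (268,285) is clear. Grasping it.

```bash
python3 steer.py '[[0.6,0,0,0.024,0,0,0],[0.6,0,0,0.024,0,0,0],[0.6,0,0,0.019,0,0,0],[0.6,0,0,0,0,0,0],[0,0,0,0,0,0,0],[0,0,0,0,0,0,0],[0,0,0,0,0,0,0],[0,0,0,0,0,0,0],[0,0,0,0,0,0,0],[0,0,0,0,0,0,0],[0,0,0,0,0,0,0]]'
python3 - <<'E'
from h import *
go([.5543,.311,.16],8.3)
E
```

```text
time_s: 6.1
position: [0.6511, 0.1696, 0.0151]
ee_rot: [0.738, 0.675, 0.001, 0.001]
force: [-1.5, 0.2, 7.9]
opening: 0.262
gripper_force: 59.7
rot [ 0.003  -0.0009 -0.2343] rows 1.9527237373269926 then move [ 0.1539 -0.0754 -0.1449] rows 5.905479012726706
```

```bash
python3 steer.py '[[0,0,0,-0.03,0,0,0],[0,0,0,-0.03,0,0,0],[0,0,0,-0.03,0,0,0],[0,0,0,0,0,0,-0.117],[0,0,0,0,0,0,-0.117],[0,0.0305,-0.015,0,0,0,0],[0,0.0305,-0.015,0,0,0,0],[0,0.0305,-0.015,0,0,0,0],[0,0.0305,-0.015,0,0,0,0],[0,0.0305,-0.015,0,0,0,0],[0,0,0,0,0,0,0],[0,0,0,0,0,0,0],[0,0,0,0,0,0,0]]'
python3 - <<'E'
from h import *
a=Cam('scene');b=Cam('side');c=Cam('wrist')
p,r=tool();print(p)
for n,q in(('a',a),('b',b),('w',c)):
    for k in brass(q.im,amin=40)[0]:
        m,y,wh,t,l=axis(q,k,.1)
        if np.linalg.norm(q.plane(k.mean(0),.1)[0]-p)<.1:print(n,m,y,wh,t,l,q.plane([t,l],.1))
        if n=='a' and np.linalg.norm(q.plane(k.mean(0),.1)[0]-p)<.1: sa=(t,l)
        if n=='b' and np.linalg.norm(q.plane(k.mean(0),.1)[0]-p)<.1: sb=(t,l)
        if n=='w' and np.linalg.norm(q.plane(k.mean(0),.1)[0]-p)<.1: sw=(t,l)
try:
    for i in(0,1):print('sb',tri(b,sb[i],a,sa[i]),'wb',tri(c,sw[i],b,sb[i]))
except NameError as e:print(e)
crop=lambda q:cv2.resize(q.im[max(0,int(q.pix(p)[0,1])-50):][:100,max(0,int(q.pix(p)[0,0])-65):][:,:130],(390,300))
cv2.imwrite('pics/g1.png',np.hstack([crop(a),crop(b)])[:,:,::-1])
go([.5538,.3139,.0585],8.3)
E
```

```text
time_s: 7.18
position: [0.5542, 0.3091, 0.1035]
ee_rot: [0.654, 0.756, 0.0, 0.001]
force: [1.0, -0.2, -0.5]
opening: 0.266
gripper_force: 59.0
[0.5549 0.3076 0.103 ]
b [0.564  0.3089] 62.47117614746094 [0.075 0.027] [181. 157.] [183.  167.8] [[0.5718 0.3464 0.1   ]
 [0.5432 0.2789 0.1   ]]
w [0.4874 0.2425] 70.05129241943361 [0.0093 0.0024] [107.7778 349.8889] [103.     359.5455] [[0.4885 0.2456 0.1   ]
 [0.4863 0.2394 0.1   ]]
w [0.5439 0.2597] 92.3207733631134 [0.003  0.0134] [224.5882 331.    ] [222.4615 348.8462] [[0.5438 0.2647 0.1   ]
 [0.5439 0.2542 0.1   ]]
w [0.5528 0.3138] 98.42270088195801 [0.026  0.0934] [256.8696 137.4348] [258.     328.3333] [[0.546  0.359  0.1   ]
 [0.5594 0.2685 0.1   ]]
name 'sa' is not defined
rot [ 0.0007  0.001  -0.0028] rows 0.025518588255741985 then move [ 0.0064 -0.0002  0.0445] rows 1.1841991172051105
```

View pics/g1.png

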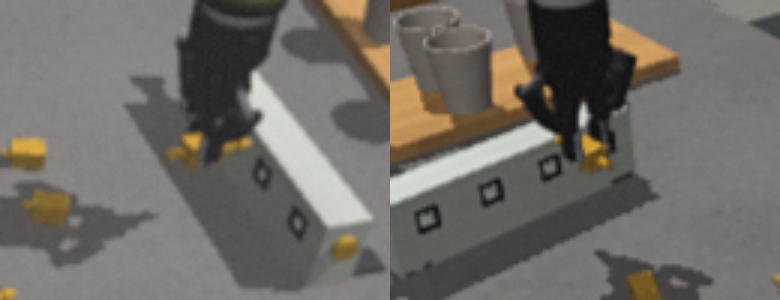

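```bash
python3 steer.py '[[0,0.006,0,0.023,0,0,0],[0,0,0,0.0225,0,0,0],[0,0,0,0,0,0,0],[0,0,0,0,0,0,0],[0,0,0,0,0,0,0]]'|sed -n 2,4p
python3 - <<'E'
from h import *
go([.5434+.0104*19/72,.3851-.0712*19/72,.0575],8.3)
E
```

```text
position: [0.554, 0.3144, 0.0581]
ee_rot: [0.655, 0.756, 0.0, 0.0]
force: [1.0, 0.9, -0.4]
rot [ 0.0007  0.0004 -0.002 ] rows 0.018127183241010425 then move [ 0.0525 -0.0003  0.0006] rows 1.3827121052055822
```

```bash
python3 steer.py '[[0,0.008,0,0.0005,0,0,0],[0,0.008,0,0,0,0,0],[0,0.008,0,0,0,0,0],[0,0.008,0,0,0,0,0],[0,0,0,0,0,0,0],[0,0,0,0,0,0,0]]'|sed -n 2,5p
python3 steer.py '[[0,0.005,0,0,0,0,0],[0,0.005,0,0,0,0,0],[0,0.005,0,0,0,0,0],[0,0.005,0,0,0,0,0],[0,0.003,0,0,0,0,0],[0,0,0,0,0,0,0],[0,0,0,0,0,0,0]]'|sed -n 2,7p
python3 - <<'E'
from h import *
go([.5434+.0104*19/72,.3851-.0712*19/72,.0575],8.3)
E
```

```text
position: [0.5489, 0.3488, 0.0572]
ee_rot: [0.654, 0.757, 0.001, 0.0]
force: [2.8, 2.3, -0.6]
opening: 0.266
position: [0.5466, 0.3645, 0.0572]
ee_rot: [0.656, 0.755, -0.002, 0.002]
force: [3.2, -11.2, 6.9]
opening: 0.263
gripper_force: 62.8
rot [-0.0003  0.0063 -0.0043] rows 0.0640817712875918 then move [ 0.0019 -0.0002 -0.0003] rows 0.050138606712546156
```

```bash
python3 steer.py '[[0,0.004,0,0,0,0,0],[0,0.004,0,0,0,0,0],[0,0,0,0,0,0,0],[0,0,0,0,0,0,0]]'|sed -n 2,7p
python3 - <<'E'
from h import *
c=Cam('wrist');cv2.imwrite('pics/w4.png',c.im[:,:,::-1])
for k in brass(c.im,amin=200)[0]:
    m,y,wh,t,l=axis(c,k,.055);print(m,y,wh*1000)
E
```

```text
position: [0.5466, 0.3647, 0.0572]
ee_rot: [0.657, 0.753, -0.006, 0.005]
force: [1.1, -27.8, 15.0]
opening: 0.269
gripper_force: 63.8
[0.5477 0.3478] 98.3358898162842 [25.9167 47.5673]
```

View pics/w4.png

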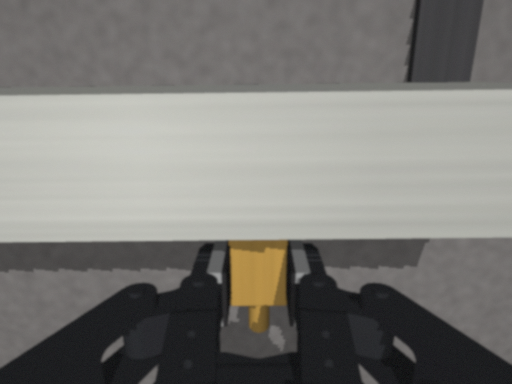

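The square body is hard against the bar under 28 N, at (258,270). I'll tug lightly to confirm the lock.

```bash
python3 steer.py '[[0,-0.006,0,0,0,0,0],[0,-0.006,0,0,0,0,0],[0,-0.003,0,0,0,0,0],[0,0,0,0,0,0,0],[0,0,0,0,0,0,0]]'|sed -n 2,7p
```

```text
position: [0.5469, 0.3629, 0.0572]
ee_rot: [0.654, 0.756, 0.001, 0.0]
force: [3.9, -0.2, 4.7]
opening: 0.265
gripper_force: 62.5
```

```bash
python3 steer.py '[[0,-0.004,0,0,0,0,0],[0,-0.004,0,0,0,0,0],[0,0,0,0,0,0,0],[0,0,0,0,0,0,0]]'|sed -n 2,7p
```

```text
position: [0.547, 0.3623, 0.0572]
ee_rot: [0.653, 0.758, 0.004, -0.002]
force: [4.9, 15.0, -2.1]
opening: 0.263
gripper_force: 61.5
```

Locked: 15 N of pull doesn't move it. Releasing and going to nozzle 2.

```bash
python3 steer.py '[[0.5,0.005,0,0,0,0,0],[0.5,0,0,0,0,0,0],[0.5,0,0,0,0,0,0],[0.6,0,0,-0.03,0,0,0],[0.6,0,0,-0.03,0,0,0],[0.6,0,0,-0.03,0,0,0],[0.6,0,0,0,0,0,0],[0.6,0,0,0,0,0,0]]'|sed -n 2,5p
python3 - <<'E'
from h import *
go([.5345,.065,.08],5.8)
E
```

```text
position: [0.547, 0.3593, 0.1482]
ee_rot: [0.654, 0.756, 0.001, 0.0]
force: [-0.3, -0.0, -0.5]
opening: 0.601
rot [ 0.0017 -0.0003  0.0426] rows 0.35539461264059113 then move [-0.2915 -0.0422  0.0682] rows 7.956770347062001
```

```bash
python3 steer.py '[[0.6,0,0,0,0,0,0.0426],[0.6,-0.0324,-0.0047,0.0076,0,0,0],[0.6,-0.0324,-0.0047,0.0076,0,0,0],[0.6,-0.0324,-0.0047,0.0076,0,0,0],[0.6,-0.0324,-0.0047,0.0076,0,0,0],[0.6,-0.0324,-0.0047,0.0076,0,0,0],[0.6,-0.0324,-0.0047,0.0076,0,0,0],[0.6,-0.0324,-0.0047,0.0076,0,0,0],[0.6,-0.0324,-0.0047,0.0076,0,0,0],[0.6,-0.0324,-0.0047,0.0076,0,0,0],[0.6,0,0,0,0,0,0],[0.6,0,0,0,0,0,0]]'|sed -n 2,5p
cat >> h.py <<'E'
def look(f,z=.012,amin=300):
    c=Cam('wrist');save(c,f)
    for k in brass(c.im,amin=amin)[0]:
        m,y,wh,t,l=axis(c,k,z);d=np.array([np.cos(np.radians(y)),np.sin(np.radians(y))]);print('mid',m,'ang',round(y,1),'size',wh*1000,'noz org',m-.0075*d,'stub org',m+.005*d)
    return c
E
python3 - <<'E'
from h import *
look('w5.npz');go([.5345,.065,.011],5.8)
E
```

```text
position: [0.5322, 0.0621, 0.0768]
ee_rot: [0.672, 0.74, -0.002, -0.001]
force: [-0.4, 0.9, 0.4]
opening: 0.597
mid [0.4419 0.0626] ang 91.5 size [31.0886 48.8307] noz org [0.4421 0.0551] stub org [0.4417 0.0676]
mid [0.6617 0.0692] ang 107.1 size [34.1593 93.0186] noz org [0.6639 0.062 ] stub org [0.6603 0.0739]
mid [0.5332 0.0729] ang 94.8 size [24.0646 91.7682] noz org [0.5339 0.0654] stub org [0.5328 0.0778]
mid [0.5295 0.1628] ang 74.2 size [36.8226 24.3921] noz org [0.5275 0.1555] stub org [0.5309 0.1676]
mid [0.4438 0.1527] ang 5.4 size [35.0797 29.8445] noz org [0.4363 0.152 ] stub org [0.4487 0.1531]
rot [-0.0034  0.0004 -0.0016] rows 0.03128308019086582 then move [0.0005 0.0018 0.0662] rows 1.741506781058265
```

```bash
python3 steer.py '[[0.6,0.001,0.001,0.024,0,0,-0.015],[0.6,0.001,0,0.024,0,0,0],[0.6,0,0,0.015,0,0,0],[0.6,0,0,0,0,0,0],[0,0,0,0,0,0,0],[0,0,0,0,0,0,0],[0,0,0,0,0,0,0],[0,0,0,0,0,0,0],[0,0,0,0,0,0,0],[0,0,0,0,0,0,0],[0,0,0,0,0,0,0]]'|sed -n 2,7p
python3 - <<'E'
from h import *
m=np.array([.4704,.3720]);d=np.array([-.1449,.9894])
go(list(m-.072*d)+[.105],8.3)
E
```

```text
position: [0.5354, 0.0677, 0.0163]
ee_rot: [0.665, 0.747, 0.001, 0.0]
force: [-0.5, -0.5, 6.8]
opening: 0.26
gripper_force: 59.6
rot [ 0.0015 -0.0001 -0.0279] rows 0.23309901022154472 then move [ 0.2385 -0.0203 -0.0887] rows 6.718217306137526
```

```bash
python3 steer.py '[[0,0,0,-0.03,0,0,-0.028],[0,0,0,-0.03,0,0,0],[0,0,0,-0.0287,0,0,0],[0,0.0298,-0.0025,0,0,0,0],[0,0.0298,-0.0025,0,0,0,0],[0,0.0298,-0.0025,0,0,0,0],[0,0.0298,-0.0025,0,0,0,0],[0,0.0298,-0.0025,0,0,0,0],[0,0.0298,-0.0025,0,0,0,0],[0,0.0298,-0.0025,0,0,0,0],[0,0.0298,-0.0025,0,0,0,0],[0,0,0,0.023,0,0,0],[0,0,0,0.023,0,0,0],[0,0,0,0,0,0,0],[0,0,0,0,0,0,0],[0,0,0,0,0,0,0]]'|sed -n 2,7p
python3 - <<'E'
from h import *
m=np.array([.4704,.3720]);d=np.array([-.1449,.9894])
go(list(m-.072*d)+[.059],8.3)
c=look('w6.npz',.055);print(tool()[0])
E
```

```text
position: [0.4812, 0.3, 0.0589]
ee_rot: [0.654, 0.756, 0.0, 0.0]
force: [-0.2, -0.2, -0.1]
opening: 0.264
gripper_force: 59.1
rot [ 0.0004  0.0003 -0.0011] rows 0.009785803616130424 then move [ 0.0008 -0.0003 -0.0001] rows 0.022185271029517888
mid [0.4795 0.3044] ang 97.6 size [25.6885 93.4226] noz org [0.4805 0.297 ] stub org [0.4788 0.3094]
mid [0.5476 0.354 ] ang 96.9 size [35.0803 56.6665] noz org [0.5485 0.3466] stub org [0.547 0.359]
[0.4815 0.3001 0.0593]
```

```bash
python3 steer.py '[[0,0.008,0,0,0,0,0],[0,0.008,0,0,0,0,0],[0,0.008,0,0,0,0,0],[0,0.008,0,0,0,0,0],[0,0,0,0,0,0,0],[0,0,0,0,0,0,0]]'|sed -n 2,4p
python3 steer.py '[[0,0.006,0,0,0,0,0],[0,0.006,0,0,0,0,0],[0,0.006,0,0,0,0,0],[0,0.006,0,0,0,0,0],[0,0.005,0,0,0,0,0],[0,0,0,0,0,0,0],[0,0,0,0,0,0,0]]'|sed -n 2,7p
```

```text
position: [0.4756, 0.333, 0.058]
ee_rot: [0.653, 0.757, -0.0, -0.0]
force: [-0.6, -0.5, -1.2]
position: [0.4732, 0.3555, 0.0584]
ee_rot: [0.656, 0.755, -0.003, 0.002]
force: [1.9, -15.6, 10.1]
opening: 0.261
gripper_force: 60.5
```

```bash
python3 steer.py '[[0,0.004,0,0,0,0,0],[0,0.003,0,0,0,0,0],[0,0,0,0,0,0,0],[0,0,0,0,0,0,0]]'|sed -n 2,7p
python3 steer.py '[[0,-0.006,0,0,0,0,0],[0,-0.007,0,0,0,0,0],[0,-0.007,0,0,0,0,0],[0,0,0,0,0,0,0],[0,0,0,0,0,0,0],[0,0,0,0,0,0,0]]'|sed -n 2,7p
```

```text
position: [0.4731, 0.3556, 0.0584]
ee_rot: [0.657, 0.754, -0.006, 0.005]
force: [1.7, -31.9, 17.8]
opening: 0.266
gripper_force: 61.5
position: [0.4736, 0.3533, 0.0589]
ee_rot: [0.653, 0.757, 0.003, -0.001]
force: [-0.2, 8.7, 2.5]
opening: 0.265
gripper_force: 60.5
```

```bash
python3 steer.py '[[0.5,0.004,0,0,0,0,0],[0.5,0,0,0,0,0,0],[0.5,0,0,0,0,0,0],[0.6,0,0,-0.03,0,0,0],[0.6,0,0,-0.03,0,0,0],[0.6,0,0,-0.03,0,0,0],[0.6,0,0,0,0,0,0],[0.6,0,0,0,0,0,0]]'|sed -n 2,5p
python3 - <<'E'
from h import *
go([.663,.063,.085],16)
E
```

```text
position: [0.474, 0.352, 0.1496]
ee_rot: [0.654, 0.756, 0.001, 0.0]
force: [-0.1, -0.8, -1.7]
opening: 0.602
rot [ 0.0028 -0.0009 -0.1351] rows 1.1260391248906159 then move [-0.3299  0.102   0.0646] rows 9.243326021403071
```

```bash
python3 steer.py '[[0.6,0,0,0,0.001,0,-0.0675],[0.6,0,0,0,0.001,0,-0.0675],[0.6,-0.033,0.0102,0.0065,0,0,0],[0.6,-0.033,0.0102,0.0065,0,0,0],[0.6,-0.033,0.0102,0.0065,0,0,0],[0.6,-0.033,0.0102,0.0065,0,0,0],[0.6,-0.033,0.0102,0.0065,0,0,0],[0.6,-0.033,0.0102,0.0065,0,0,0],[0.6,-0.033,0.0102,0.0065,0,0,0],[0.6,-0.033,0.0102,0.0065,0,0,0],[0.6,-0.033,0.0102,0.0065,0,0,0],[0.6,-0.033,0.0102,0.0065,0,0,0],[0.6,0,0,0,0,0,0],[0.6,0,0,0,0,0,0],[0.6,0,0,0,0,0,0]]'|sed -n 2,5p
python3 - <<'E'
from h import *
look('w7.npz');go([.663,.063,.014],16)
E
```

```text
position: [0.661, 0.063, 0.0812]
ee_rot: [0.602, 0.799, -0.002, -0.002]
force: [-0.3, 1.4, 0.8]
opening: 0.598
mid [0.6602 0.0689] ang 107.1 size [23.8306 92.1042] noz org [0.6624 0.0617] stub org [0.6587 0.0737]
rot [-0.0041 -0.0014  0.0016] rows 0.0384574230589097 then move [-0.0016  0.0016  0.0678] rows 1.7839189215460423
```

```bash
python3 steer.py '[[0.6,-0.0015,0.001,0.024,-0.004,-0.001,-0.018],[0.6,-0.001,0,0.024,0,0,0],[0.6,0,0,0.018,0,0,0],[0.6,0,0,0,0,0,0],[0,0,0,0,0,0,0],[0,0,0,0,0,0,0],[0,0,0,0,0,0,0],[0,0,0,0,0,0,0],[0,0,0,0,0,0,0],[0,0,0,0,0,0,0],[0,0,0,0,0,0,0]]'|sed -n 2,7p
python3 - <<'E'
from h import *
m=np.array([.6166,.3934]);d=np.array([-.1449,.9894])
go(list(m-.072*d)+[.107],8.3)
E
```

```text
position: [0.6647, 0.0612, 0.0184]
ee_rot: [0.594, 0.804, 0.001, 0.002]
force: [-0.2, 1.5, 6.5]
opening: 0.262
gripper_force: 60.7
rot [0.0044 0.0007 0.1532] rows 1.277152914476913 then move [ 0.2637  0.0004 -0.0886] rows 7.319536375948111
```

```bash
python3 steer.py '[[0,0,0,-0.03,0,0,0],[0,0,0,-0.03,0,0,0],[0,0,0,-0.0287,0,0,0],[0,0,0,0,0.002,0,0.077],[0,0,0,0,0.002,0,0.077],[0,0.0293,0,0,0,0,0],[0,0.0293,0,0,0,0,0],[0,0.0293,0,0,0,0,0],[0,0.0293,0,0,0,0,0],[0,0.0293,0,0,0,0,0],[0,0.0293,0,0,0,0,0],[0,0.0293,0,0,0,0,0],[0,0.0293,0,0,0,0,0],[0,0.0293,0,0,0,0,0],[0,0,0,0,0,0,0],[0,0,0,0,0,0,0],[0,0,0,0,0,0,0]]'|sed -n 2,7p
python3 - <<'E'
from h import *
m=np.array([.6166,.3934]);d=np.array([-.1449,.9894])
go(list(m-.072*d)+[.061],8.3)
c=look('w8.npz',.101);print(tool()[0])
b=Cam('side');
for k in brass(b.im,amin=40)[0]:print(k.mean(0))
E
```

```text
position: [0.6259, 0.321, 0.1052]
ee_rot: [0.655, 0.756, -0.001, 0.0]
force: [0.6, -0.7, -0.6]
opening: 0.263
gripper_force: 59.9
rot [-0.002   0.0021 -0.0011] rows 0.026199967226421657 then move [0.001  0.0012 0.0442] rows 1.1649972593588782
mid [0.5131 0.2543] ang 79.7 size [32.9409 15.1007] noz org [0.5117 0.247 ] stub org [0.514  0.2593]
mid [0.6236 0.3298] ang 98.6 size [25.5636 91.6089] noz org [0.6247 0.3224] stub org [0.6228 0.3347]
mid [0.5189 0.3509] ang 85.8 size [31.8841  9.968 ] noz org [0.5183 0.3434] stub org [0.5192 0.3559]
mid [0.5636 0.3642] ang 100.1 size [22.8751 42.6614] noz org [0.565  0.3569] stub org [0.5628 0.3692]
[0.6264 0.32   0.1054]
[190.7692 238.7949]
[174.5789 221.0263]
[200.3429 208.8571]
[108.44 187.76]
[153.7222 178.8056]
[173.2778 170.3889]
[201.75 155.75]
```

```bash
python3 steer.py '[[0,0.001,0.001,0.022,-0.002,0.002,0],[0,0,0,0.022,0,0,0],[0,0,0,0,0,0,0],[0,0,0,0,0,0,0],[0,0,0,0,0,0,0]]'|sed -n 2,4p
python3 steer.py '[[0,0.008,0,0,0,0,0],[0,0.008,0,0,0,0,0],[0,0.008,0,0,0,0,0],[0,0.008,0,0,0,0,0],[0,0,0,0,0,0,0],[0,0,0,0,0,0,0]]'|sed -n 2,4p
```

```text
position: [0.6276, 0.322, 0.0623]
ee_rot: [0.655, 0.756, 0.001, 0.0]
force: [0.6, -0.2, 0.0]
position: [0.6223, 0.3564, 0.0616]
ee_rot: [0.654, 0.757, 0.001, -0.0]
force: [1.7, 1.4, -0.6]
```

```bash
python3 steer.py '[[0,0.006,0,0,0,0,0],[0,0.006,0,0,0,0,0],[0,0.006,0,0,0,0,0],[0,0.006,0,0,0,0,0],[0,0.005,0,0,0,0,0],[0,0.003,0,0,0,0,0],[0,0,0,0,0,0,0],[0,0,0,0,0,0,0]]'|sed -n 2,7p
```

```text
position: [0.6199, 0.3741, 0.0612]
ee_rot: [0.657, 0.754, -0.006, 0.005]
force: [1.1, -25.8, 10.0]
opening: 0.258
gripper_force: 61.1
```

```bash
python3 steer.py '[[0,0.002,0,0,0,0,0],[0,0,0,0,0,0,0],[0,-0.006,0,0,0,0,0],[0,-0.007,0,0,0,0,0],[0,-0.007,0,0,0,0,0],[0,0,0,0,0,0,0],[0,0,0,0,0,0,0],[0,0,0,0,0,0,0]]'|sed -n 2,7p
```

```text
position: [0.6202, 0.3718, 0.0615]
ee_rot: [0.654, 0.757, 0.002, -0.001]
force: [4.2, 4.1, -2.0]
opening: 0.26
gripper_force: 59.7
```

```bash
python3 steer.py '[[0,-0.005,0,0,0,0,0],[0,0,0,0,0,0,0],[0,0,0,0,0,0,0]]'|sed -n 2,4p
python3 steer.py '[[0.5,0.005,0,0,0,0,0],[0.5,0,0,0,0,0,0],[0.5,0,0,0,0,0,0],[0.5,0,0,-0.03,0,0,0],[0.5,0,0,-0.03,0,0,0],[0.5,0,0,-0.03,0,0,0],[0.5,0,0,-0.03,0,0,0],[0.6,0,0,0,0,0,0],[0.6,0,0,0,0,0,0]]'|sed -n 2,5p
python3 - <<'E'
from h import *
a=Cam('scene');b=Cam('side');save(a,'s2.npz');save(b,'d2.npz')
for n,c in(('a',a),('b',b)):
    for k in brass(c.im,amin=40)[0]:print(n,k.mean(0),c.plane(k.mean(0),.012)[0],c.plane(k.mean(0),.055)[0])
cv2.imwrite('pics/big.png',np.hstack([cv2.resize(a.im[130:280,70:250],(540,450)),cv2.resize(b.im[130:230,110:210],(250,250))[:250] if 0 else cv2.copyMakeBorder(cv2.resize(b.im[140:210,110:210],(250,175)),0,275,0,0,cv2.BORDER_CONSTANT)])[:,:,::-1])
go([.532,.168,.085],-15)
E
```

```text
position: [0.6202, 0.3716, 0.0616]
ee_rot: [0.653, 0.758, 0.005, -0.003]
force: [4.4, 13.6, -5.0]
position: [0.621, 0.3682, 0.1836]
ee_rot: [0.655, 0.756, 0.002, 0.0]
force: [0.4, -0.3, -1.5]
opening: 0.603
a [399.9583 211.75  ] [0.5768 0.3958 0.012 ] [0.6196 0.3708 0.055 ]
a [327.1695 199.9492] [0.5071 0.1822 0.012 ] [0.5532 0.1674 0.055 ]
a [388.7333 194.9778] [0.4982 0.3857 0.012 ] [0.5447 0.3612 0.055 ]
a [288.7143 187.6571] [0.4391 0.0687 0.012 ] [0.4885 0.0594 0.055 ]
a [377.7111 179.7556] [0.4202 0.3729 0.012 ] [0.4706 0.349  0.055 ]
a [  5.7639 159.9444] [ 0.2228 -0.8896  0.012 ] [ 0.2826 -0.8528  0.055 ]
b [190.9   238.975] [0.4436 0.0682 0.012 ] [0.4215 0.019  0.055 ]
b [184.3714 210.8286] [0.4912 0.1935 0.012 ] [0.4659 0.1359 0.055 ]
b [200.2571 208.8571] [0.5327 0.1736 0.012 ] [0.5047 0.1174 0.055 ]
b [108.44 187.72] [0.3596 0.4599 0.012 ] [0.3431 0.3845 0.055 ]
b [153.7222 178.8056] [0.4986 0.4218 0.012 ] [0.4728 0.349  0.055 ]
b [173.2778 170.3889] [0.5761 0.4333 0.012 ] [0.5452 0.3597 0.055 ]
b [191.6571 162.5143] [0.6542 0.4446 0.012 ] [0.618  0.3702 0.055 ]
rot [-0.0018  0.0001  0.4053] rows 3.3773088655935286 then move [-0.2155 -0.0328  0.0954] rows 6.261854302306457
```

View pics/big.png

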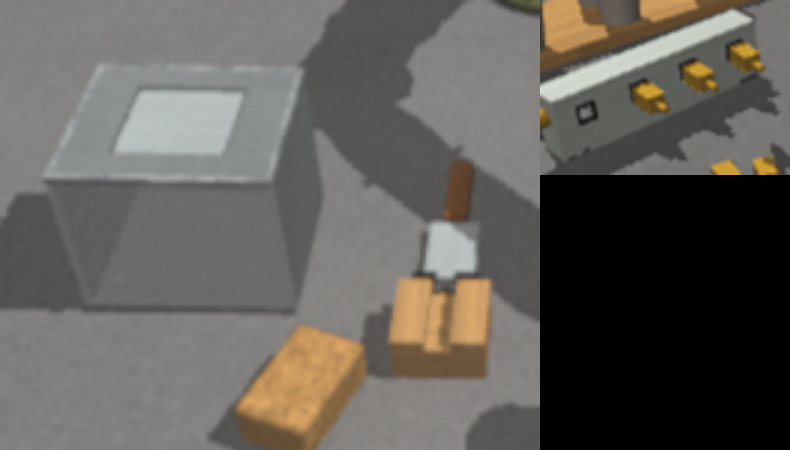

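The three nozzles sit flush in the ports. One stub has been knocked from (0.445,0.16) to about (0.49,0.19), close to another. The flap corners in the crop are near (140,88), (243,90), (217,157) and (113,153). I'll view the stubs from above and measure the box.

```bash
python3 steer.py '[[0.6,-0.0286,0.01,0,0,0,0.1],[0.6,-0.0286,0.01,0,0,0,0.1],[0.6,-0.03,0,0.01,0,0,0.1],[0.6,-0.03,0,0.01,0,0,0.1],[0.6,-0.03,-0.012,0.01,0,0,0],[0.6,-0.03,-0.012,0.01,0,0,0],[0.6,-0.03,-0.012,0.01,0,0,0],[0.6,0,0,0,0,0,0],[0.6,0,0,0,0,0,0],[0.6,0,0,0,0,0,0]]'|sed -n 2,4p
python3 - <<'E'
from h import *
c=look('w9.npz');cv2.imwrite('pics/w9.png',c.im[:,:,::-1])
a=Saved('s2.npz');b=Saved('d2.npz')
def quad(c,z,seed):
    hsv=cv2.cvtColor(c.im,cv2.COLOR_RGB2HSV);s=hsv[seed[1],seed[0]].astype(int)
    m=np.zeros((c.im.shape[0]+2,c.im.shape[1]+2),np.uint8)
    cv2.floodFill(cv2.GaussianBlur(c.im,(3,3),0).copy(),m,seed,0,(14,)*3,(14,)*3,4|cv2.FLOODFILL_MASK_ONLY|cv2.FLOODFILL_FIXED_RANGE|(255<<8))
    k=max(cv2.findContours(m[1:-1,1:-1],cv2.RETR_EXTERNAL,cv2.CHAIN_APPROX_NONE)[0],key=cv2.contourArea)
    P=c.plane(k[:,0],z)[:,:2];r=cv2.minAreaRect((P*1e3).astype(np.float32));print(seed,cv2.contourArea(k),r);u=k[:,0].mean(0);M=cv2.moments(k);return np.array([M['m10']/M['m00'],M['m01']/M['m00']])
ua=quad(a,.169,(130,171));ub=quad(b,.169,(355,290));print(tri(a,ua,b,ub))
E
```

```text
position: [0.5811, 0.1761, 0.1303]
ee_rot: [0.792, 0.611, -0.0, -0.001]
force: [0.3, 1.1, -1.1]
mid [0.5293 0.1673] ang 73.1 size [48.9297 24.4814] noz org [0.5272 0.1601] stub org [0.5308 0.1721]
mid [0.4888 0.1867] ang 84.9 size [47.4809 29.8717] noz org [0.4881 0.1792] stub org [0.4892 0.1916]
(130, 171) 622.5 ((513.4491577148438, -399.51348876953125), (97.4173355102539, 85.4703369140625), 85.9319839477539)
(355, 290) 2315.0 ((514.339111328125, -400.71282958984375), (97.11054992675781, 90.07329559326172), 84.23233795166016)
(array([ 0.5131, -0.4016,  0.1669]), np.float64(0.0029069524055281523))
```

View pics/w9.png

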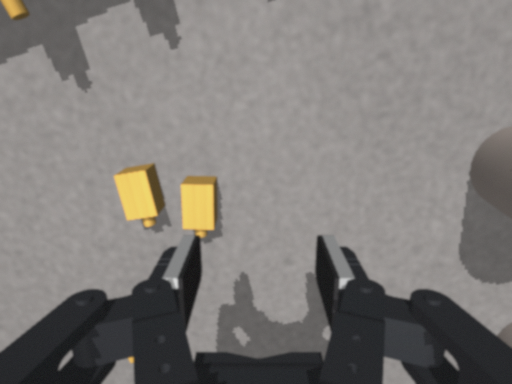

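Two stubs lie side by side at (135,192) and (199,205) with a gap of about 18 mm. I'll place one finger in the middle of that gap, starting with a closer look.

```bash
python3 - <<'E'
from h import *
go([.5353,.1749,.07],-16.9)
E
```

```text
rot [-0.0009 -0.001   0.0396] rows 0.3305181188689771 then move [-0.0152 -0.0438  0.0606] rows 2.0072962404105903
```

```bash
python3 steer.py '[[0.4,0,0,0,0,0,0.04],[0.4,-0.005,-0.0146,0.02,0,0,0],[0.4,-0.005,-0.0146,0.02,0,0,0],[0.4,-0.005,-0.0146,0.02,0,0,0],[0.4,0,0,0,0,0,0],[0.4,0,0,0,0,0,0],[0.4,0,0,0,0,0,0]]'|sed -n 2,5p
python3 - <<'E'
from h import *
c=look('w10.npz');print(tool()[0])
c2=Saved('w9.npz')
# height check of stub tops from two wrist views: front face top corners not needed; use contour top-face extents
cv2.imwrite('pics/w10.png',c.im[:,:,::-1])
E
```

```text
position: [0.537, 0.1751, 0.0719]
ee_rot: [0.803, 0.595, 0.001, 0.0]
force: [0.4, -0.2, 0.0]
opening: 0.399
mid [0.5305 0.1668] ang 73.8 size [50.1139 24.1539] noz org [0.5284 0.1596] stub org [0.5319 0.1716]
mid [0.489 0.187] ang 84.7 size [48.0009 28.5844] noz org [0.4883 0.1795] stub org [0.4895 0.192 ]
[0.5373 0.1749 0.0722]
```

View pics/w10.png

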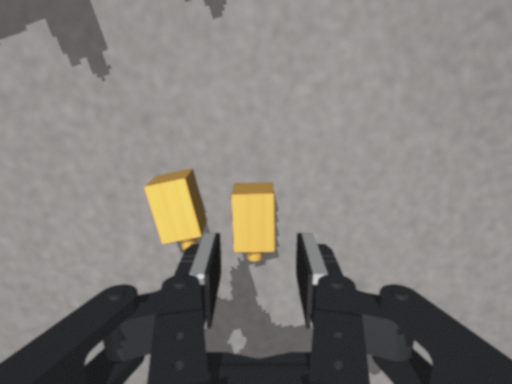

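The gap is clear, with the left finger lined up between the stubs at (195,200) and (232,200). Descending in two stages.

```bash
python3 steer.py '[[0.4,0,0,0.02,0,0,0],[0.4,0,0,0.015,0,0,0],[0.4,0,0,0.009,0,0,0],[0.4,0,0,0,0,0,0],[0.4,0,0,0,0,0,0]]'|sed -n 2,5p
```

```text
position: [0.5358, 0.1743, 0.0274]
ee_rot: [0.804, 0.595, 0.0, -0.0]
force: [-0.3, -0.2, 1.0]
opening: 0.398
```

```bash
python3 steer.py '[[0.4,0,0,0.007,0,0,0],[0.4,0,0,0.006,0,0,0],[0.4,0,0,0,0,0,0],[0.4,0,0,0,0,0,0]]'|sed -n 2,5p
```

```text
position: [0.5349, 0.1743, 0.0139]
ee_rot: [0.804, 0.595, -0.0, -0.0]
force: [0.2, -0.3, 1.1]
opening: 0.399
```

No contact. Closing, lifting, and working out the way to the box.

```bash
python3 steer.py '[[0,0,0,0,0,0,0],[0,0,0,0,0,0,0],[0,0,0,0,0,0,0],[0,0,0,0,0,0,0],[0,0,0,0,0,0,0],[0,0,0,-0.03,0,0,0],[0,0,0,-0.04,0,0,0],[0,0,0,-0.04,0,0,0],[0,0,0,-0.04,0,0,0],[0,0,0,-0.04,0,0,0],[0,0,0,-0.04,0,0,0],[0,0,0,0,0,0,0],[0,0,0,0,0,0,0]]'|sed -n 1,7p
python3 - <<'E'
from h import *
c=look('w11.npz',.235);go([.514,-.400,.25],-94.5)
E
```

```text
time_s: 27.0
position: [0.5362, 0.1743, 0.2464]
ee_rot: [0.804, 0.595, 0.003, 0.0]
force: [-0.5, 0.7, -1.9]
opening: 0.268
gripper_force: 59.0
mid [0.5315 0.1615] ang 73.3 size [55.5555 28.0752] noz org [0.5293 0.1543] stub org [0.5329 0.1663]
mid [0.5299 0.2217] ang 85.4 size [18.0114  9.3452] noz org [0.5293 0.2142] stub org [0.5303 0.2267]
mid [0.518  0.2821] ang 163.0 size [10.1527 12.8831] noz org [0.5252 0.2799] stub org [0.5132 0.2836]
rot [-0.001  -0.0016  1.3533] rows 11.277898916072022 then move [ 0.0241  0.5741 -0.0056] rows 15.122700224595238
```

```bash
python3 steer.py '[[0,0,0,0,0,0,0.123],[0,0,0,0,0,0,0.123],[0,0,0,0,0,0,0.123],[0,0,0,0,0,0,0.123],[0,0,0,0,0,0,0.123],[0,0,0,0,0,0,0.123],[0,0,0,0,0,0,0.123],[0,0,0,0,0,0,0.123],[0,0,0,0,0,0,0.123],[0,0,0,0,0,0,0.123],[0,0,0,0,0,0,0.123],[0,0,0,0,0,0,0]]'|sed -n 2,4p
python3 steer.py '[[0,0.0019,0.0359,0,0,0,0],[0,0.0019,0.0359,0,0,0,0],[0,0.0019,0.0359,0,0,0,0],[0,0.0019,0.0359,0,0,0,0],[0,0.0019,0.0359,0,0,0,0],[0,0.0019,0.0359,0,0,0,0],[0,0.0019,0.0359,0,0,0,0],[0,0.0019,0.0359,0,0,0,0],[0,0.0019,0.0359,0,0,0,0],[0,0.0019,0.0359,0,0,0,0],[0,0.0019,0.0359,0,0,0,0],[0,0.0019,0.0359,0,0,0,0],[0,0.0019,0.0359,0,0,0,0],[0,0.0019,0.0359,0,0,0,0],[0,0.0019,0.0359,0,0,0,0],[0,0.0019,0.0359,0,0,0,0],[0,0,0,0,0,0,0],[0,0,0,0,0,0,0],[0,0,0,0,0,0,0]]'|sed -n 2,7p
python3 - <<'E'
from h import *
c=look('w12.npz',.235);cv2.imwrite('pics/w12.png',c.im[:,:,::-1]);go([.520,-.400,.131],-94.5)
E
```

```text
position: [0.5341, 0.1741, 0.2419]
ee_rot: [0.999, -0.042, -0.002, 0.001]
force: [0.2, -0.1, -1.0]
position: [0.52, -0.4004, 0.242]
ee_rot: [0.999, -0.038, -0.001, -0.001]
force: [0.5, 1.3, -0.5]
opening: 0.268
gripper_force: 59.1
mid [ 0.5085 -0.3997] ang 175.6 size [27.2821 54.0529] noz org [ 0.516  -0.4003] stub org [ 0.5036 -0.3993]
rot [-0.0028  0.0016  0.0029] rows 0.03613132415994383 then move [-0.0005  0.0004  0.1113] rows 2.9301729258249782
```

View pics/w12.png

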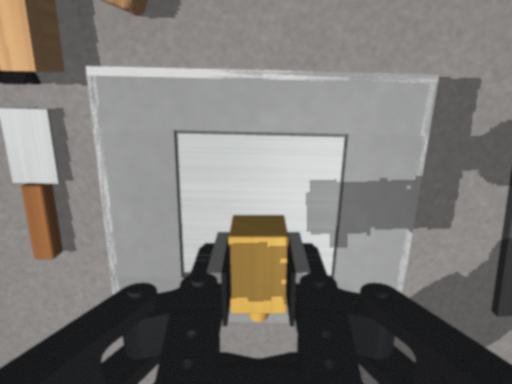

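Held stub at (258,265) is centred on the opening, whose far corners are (176,131) and (347,135). Checking the opening's centre against this view.

```bash
python3 - <<'E'
from h import *
c=Saved('w12.npz');P=c.plane([(176,131),(347,135),(87,67),(438,76)],.17)[:,:2];print(P)
for i,(w,l) in enumerate(((50,104),(85,200))):
    A,B=P[2*i],P[2*i+1];e=(B-A)/np.linalg.norm(B-A);n=np.array([e[1],-e[0]]);n=n if n[0]<0 else -n
    print(np.linalg.norm(B-A),np.degrees(np.arctan2(e[1],e[0])),(A+B)/2+n*w/1000)
E
```

```text
[[ 0.5676 -0.3553]
 [ 0.5574 -0.4569]
 [ 0.6073 -0.3103]
 [ 0.5871 -0.5085]]
0.1021492890771026 -95.73780989267982 [ 0.5127 -0.4011]
0.19923070483345837 -95.81679206246406 [ 0.5126 -0.4008]
```

```bash
python3 steer.py '[[0,0,0,0.025,0,0,0.02],[0,0,0,0.025,0,0,0],[0,0,0,0.02,0,0,0],[0,0,0,0.015,0,0,0],[0,0,0,0.015,0,0,0],[0,0,0,0.013,0,0,0],[0,0,0,0,0,0,0],[0,0,0,0,0,0,0],[0,0,0,0,0,0,0]]'|sed -n 2,7p
```

```text
position: [0.5231, -0.3986, 0.1311]
ee_rot: [0.999, -0.047, 0.001, -0.001]
force: [6.2, 1.3, -0.7]
opening: 0.27
gripper_force: 59.1
```

```bash
python3 steer.py '[[0.55,0,0,0,0,0,0],[0.55,0,0,0,0,0,0],[0.55,0,0,0,0,0,0],[0.55,0,0,0,0,0,0],[0.55,0,0,0,0,0,0],[0.55,0,0,-0.02,0,0,0],[0.55,0,0,-0.025,0,0,0],[0.55,0,0,-0.03,0,0,0],[0.55,0,0,-0.03,0,0,0],[0.55,0,0,0,0,0,0],[0.55,0,0,0,0,0,0]]'|sed -n 2,7p
python3 - <<'E'
from h import *
c=Cam('wrist');a=Cam('scene');cv2.imwrite('pics/w13.png',np.hstack([c.im,cv2.resize(a.im[130:240,70:190],(288,264))[:,:] if 0 else cv2.copyMakeBorder(cv2.resize(a.im[130:240,70:190],(288,264)),0,120,0,0,cv2.BORDER_CONSTANT)])[:,:,::-1])
go([.4895,.192,.25],-5)
E
```

```text
position: [0.5196, -0.4016, 0.237]
ee_rot: [0.999, -0.05, 0.0, 0.0]
force: [0.3, 0.8, 0.6]
opening: 0.553
gripper_force: 0.0
rot [-0.0039  0.0001 -1.5824] rows 13.18687300176959 then move [ 0.5875 -0.0814 -0.0156] rows 15.61363376732979
```

View pics/w13.png

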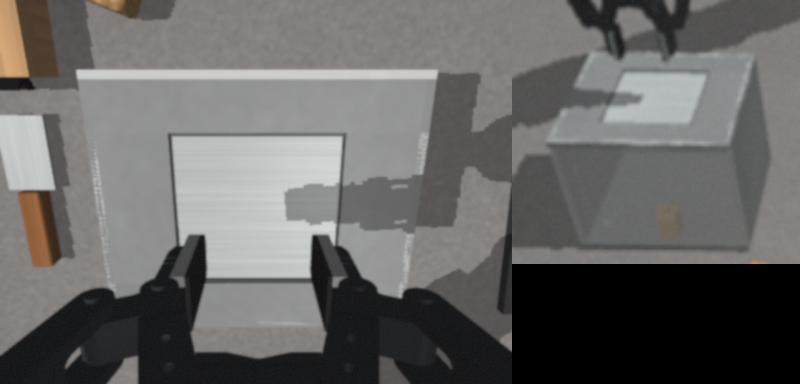

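The flap is shut and the stub shows inside the box, at (667,220) in the composite. My picture views are used up, so from here I go by numbers. Next stub.

```bash
python3 steer.py '[[0.6,0,0,0,0,0,-0.1217],[0.6,0,0,0,0,0,-0.1217],[0.6,0,0,0,0,0,-0.1217],[0.6,0,0,0,0,0,-0.1217],[0.6,0,0,0,0,0,-0.1217],[0.6,0,0,0,0,0,-0.1217],[0.6,0,0,0,0,0,-0.1217],[0.6,0,0,0,0,0,-0.1217],[0.6,0,0,0,0,0,-0.1217],[0.6,0,0,0,0,0,-0.1217],[0.6,0,0,0,0,0,-0.1217],[0.6,0,0,0,0,0,-0.1217],[0.6,0,0,0,0,0,-0.1217],[0.6,0,0,0,0,0,0]]'|sed -n 2,4p
python3 steer.py '[[0.6,0.0367,-0.0051,0,0,0,0],[0.6,0.0367,-0.0051,0,0,0,0],[0.6,0.0367,-0.0051,0,0,0,0],[0.6,0.0367,-0.0051,0,0,0,0],[0.6,0.0367,-0.0051,0,0,0,0],[0.6,0.0367,-0.0051,0,0,0,0],[0.6,0.0367,-0.0051,0,0,0,0],[0.6,0.0367,-0.0051,0,0,0,0],[0.6,0.0367,-0.0051,0.008,0,0,0],[0.6,0.0367,-0.0051,0.016,0,0,0],[0.6,0.0367,-0.0051,0.016,0,0,0],[0.6,0.0367,-0.0051,0.016,0,0,0],[0.6,0.0367,-0.0051,0.016,0,0,0],[0.6,0.0367,-0.0051,0.016,0,0,0],[0.6,0.0367,-0.0051,0.016,0,0,0],[0.6,0.0367,-0.0051,0.016,0,0,0],[0.6,0,0,0,0,0,0],[0.6,0,0,0,0,0,0],[0.6,0,0,0,0,0,0]]'|sed -n 2,5p
python3 - <<'E'
from h import *
look('w14.npz');go([.4895,.190,.015],-5)
E
```

```text
position: [0.5194, -0.4004, 0.2337]
ee_rot: [0.735, 0.678, -0.0, -0.002]
force: [0.0, -0.4, 0.3]
position: [0.4896, 0.1904, 0.1153]
ee_rot: [0.738, 0.675, -0.001, -0.0]
force: [0.1, -0.2, -0.3]
opening: 0.598
mid [0.4419 0.0695] ang 91.5 size [26.9858 43.6794] noz org [0.4421 0.062 ] stub org [0.4417 0.0745]
mid [0.4904 0.1868] ang 84.9 size [47.9072 23.4376] noz org [0.4897 0.1794] stub org [0.4908 0.1918]
rot [-0.001   0.0006 -0.0033] rows 0.029019904153817888 then move [ 0.0002 -0.0006  0.1008] rows 2.653053482332079
```

```bash
python3 steer.py '[[0.6,0,0.0005,0.03,0,0,0],[0.6,0,0,0.03,0,0,0],[0.6,0,0,0.025,0,0,0],[0.6,0,0,0.015,0,0,0],[0.6,0,0,0,0,0,0],[0,0,0,0,0,0,0],[0,0,0,0,0,0,0],[0,0,0,0,0,0,0],[0,0,0,0,0,0,0],[0,0,0,0,0,0,0],[0,0,0,0,0,0,0]]'|sed -n 2,7p
python3 steer.py '[[0,0,0,-0.03,0,0,0],[0,0,0,-0.04,0,0,0],[0,0,0,-0.04,0,0,0],[0,0,0,-0.04,0,0,0],[0,0,0,-0.04,0,0,0],[0,0,0,-0.04,0,0,0.1],[0,0,0,0,0,0,0.122],[0,0,0,0,0,0,0.122],[0,0,0,0,0,0,0.122],[0,0,0,0,0,0,0.122],[0,0,0,0,0,0,0.122],[0,0,0,0,0,0,0.122],[0,0,0,0,0,0,0.122],[0,0,0,0,0,0,0.122],[0,0,0,0,0,0,0.122],[0,0,0,0,0,0,0.122],[0,0,0,0,0,0,0.122],[0,0,0,0,0,0,0.122],[0,0,0,0,0,0,0],[0,0,0,0,0,0,0]]'|sed -n 2,7p
python3 - <<'E'
from h import *
look('w15.npz',.23);go([.517,-.401,.24],-95.8)
E
```

```text
position: [0.4917, 0.1911, 0.0177]
ee_rot: [0.737, 0.675, 0.001, 0.0]
force: [0.4, -2.1, 7.8]
opening: 0.261
gripper_force: 59.7
position: [0.4905, 0.1913, 0.2465]
ee_rot: [0.999, -0.038, 0.0, -0.001]
force: [-0.8, 0.5, -0.2]
opening: 0.265
gripper_force: 59.1
mid [0.4801 0.1917] ang 175.6 size [28.4474 55.2111] noz org [0.4875 0.1911] stub org [0.4751 0.1921]
mid [0.5217 0.2595] ang 98.9 size [11.9368 29.9913] noz org [0.5229 0.2521] stub org [0.521  0.2645]
mid [0.5142 0.135 ] ang 92.3 size [11.1365 19.0259] noz org [0.5145 0.1275] stub org [0.514 0.14 ]
mid [0.5562 0.2646] ang 98.1 size [11.1044 30.4037] noz org [0.5572 0.2572] stub org [0.5555 0.2696]
mid [0.5902 0.2695] ang 97.8 size [12.9197 30.2329] noz org [0.5912 0.2621] stub org [0.5895 0.2745]
rot [-0.0012 -0.      0.0254] rows 0.21206295038053277 then move [0.0862 0.5865 0.0065] rows 15.601453838586586
```

```bash
python3 steer.py '[[0,0.0055,0.0367,0,0,0,0.025],[0,0.0055,0.0367,0,0,0,0],[0,0.0055,0.0367,0,0,0,0],[0,0.0055,0.0367,0,0,0,0],[0,0.0055,0.0367,0,0,0,0],[0,0.0055,0.0367,0,0,0,0],[0,0.0055,0.0367,0,0,0,0],[0,0.0055,0.0367,0,0,0,0],[0,0.0055,0.0367,0,0,0,0],[0,0.0055,0.0367,0,0,0,0],[0,0.0055,0.0367,0,0,0,0],[0,0.0055,0.0367,0,0,0,0],[0,0.0055,0.0367,0,0,0,0],[0,0.0055,0.0367,0,0,0,0],[0,0.0055,0.0367,0,0,0,0],[0,0.0055,0.0367,0,0,0,0],[0,0,0,0,0,0,0],[0,0,0,0,0,0,0]]'|sed -n 2,7p
python3 - <<'E'
from h import *
c=look('w16.npz',.23);go([.519,-.401,.131],-95.8)
E
```

```text
position: [0.5158, -0.405, 0.2451]
ee_rot: [0.999, -0.053, -0.001, -0.0]
force: [0.4, 1.3, -0.3]
opening: 0.266
gripper_force: 59.2
mid [ 0.5061 -0.4044] ang 173.8 size [28.1799 54.7488] noz org [ 0.5136 -0.4052] stub org [ 0.5011 -0.4039]
rot [-0.0015  0.0007 -0.0035] rows 0.03234200702877665 then move [ 0.002  -0.0021  0.1142] rows 3.006214437245888
```

```bash
python3 steer.py '[[0,0.002,-0.002,0.025,0,0,0],[0,0,0,0.025,0,0,0],[0,0,0,0.022,0,0,0],[0,0,0,0.015,0,0,0],[0,0,0,0.015,0,0,0],[0,0,0,0.013,0,0,0],[0,0,0,0,0,0,0],[0,0,0,0,0,0,0],[0,0,0,0,0,0,0]]'|sed -n 2,7p
python3 steer.py '[[0.55,0,0,0,0,0,0],[0.55,0,0,0,0,0,0],[0.55,0,0,0,0,0,0],[0.55,0,0,0,0,0,0],[0.55,0,0,0,0,0,0],[0.55,0,0,-0.02,0,0,0],[0.55,0,0,-0.025,0,0,0],[0.55,0,0,-0.03,0,0,0],[0.55,0,0,-0.03,0,0,0],[0.55,0,0,0,0,0,0],[0.55,0,0,0,0,0,0]]'|sed -n 2,7p
python3 - <<'E'
from h import *
c=Cam('wrist');cs=brass(c.im,amin=100)[0];print('wrist brass',[k.mean(0) for k in cs])
o=Saved('w12.npz');hs=c.im[140:225,185:280].mean();print('flap mean',hs,o.im[140:205,185:280].mean())
u=c.pix([[.47,-.36,.169],[.47,-.44,.169],[.555,-.365,.169],[.548,-.44,.169]]);print(u,[c.im[int(v),int(x)] for x,v in u])
for n in('scene','side'):
    q=Cam(n);print([ (k.mean(0),q.plane(k.mean(0),.012)[0,:2]) for k in brass(q.im,amin=40)[0]])
q=Cam('scene');print([(k.mean(0),cv2.contourArea(k)) for k in brass(q.im[180:250,90:190],lo=(15,60,40),amin=10)[0]])
go([.442,.068,.25],1.5)
E
```

```text
position: [0.5219, -0.3985, 0.1316]
ee_rot: [0.999, -0.051, 0.001, -0.001]
force: [4.7, 1.3, -0.2]
opening: 0.261
gripper_force: 59.2
position: [0.5187, -0.4018, 0.2372]
ee_rot: [0.999, -0.053, 0.0, 0.001]
force: [-0.4, 0.2, -0.4]
opening: 0.549
gripper_force: 0.0
wrist brass []
flap mean 194.09052631578948 203.85765182186236
[[202.7504 277.4159]
 [322.4593 265.8667]
 [189.1144 152.1163]
 [315.4794 150.2577]] [array([23, 25, 21], dtype=uint8), array([23, 21, 22], dtype=uint8), array([189, 192, 192], dtype=uint8), array([201, 204, 204], dtype=uint8)]
[(array([399.9787, 211.7447]), array([0.5768, 0.3959])), (array([388.4255, 195.0426]), array([0.4984, 0.3846])), (array([288.6389, 187.6667]), array([0.4391, 0.0684])), (array([377.6739, 179.7609]), array([0.4203, 0.3728])), (array([  5.7778, 159.9444]), array([ 0.2228, -0.8896]))]
[(array([190.7436, 238.8205]), array([0.4436, 0.069 ])), (array([108.44, 187.72]), array([0.3596, 0.4599])), (array([153.6944, 178.8056]), array([0.4985, 0.4219])), (array([173.2778, 170.3611]), array([0.5762, 0.4334])), (array([191.6571, 162.5143]), array([0.6542, 0.4446]))]
[(array([85.4462, 65.3846]), 202.5)]
rot [-0.0042  0.0005 -1.7029] rows 14.190772648333622 then move [ 0.4697 -0.0644 -0.016 ] rows 12.484238333789115
```

Second stub posted. The flap reads bright and level again, and no brass shows outside. On to the third.

```bash
python3 steer.py '[[0.6,0,0,0,0,0,-0.1216],[0.6,0,0,0,0,0,-0.1216],[0.6,0,0,0,0,0,-0.1216],[0.6,0,0,0,0,0,-0.1216],[0.6,0,0,0,0,0,-0.1216],[0.6,0,0,0,0,0,-0.1216],[0.6,0,0,0,0,0,-0.1216],[0.6,0,0,0,0,0,-0.1216],[0.6,0,0,0,0,0,-0.1216],[0.6,0,0,0,0,0,-0.1216],[0.6,0,0,0,0,0,-0.1216],[0.6,0,0,0,0,0,-0.1216],[0.6,0,0,0,0,0,-0.1216],[0.6,0,0,0,0,0,-0.1216],[0.6,0,0,0,0,0,0]]'|sed -n 2,4p
python3 steer.py '[[0.6,0.0361,-0.005,0,0,0,0],[0.6,0.0361,-0.005,0,0,0,0],[0.6,0.0361,-0.005,0,0,0,0],[0.6,0.0361,-0.005,0,0,0,0],[0.6,0.0361,-0.005,0,0,0,0],[0.6,0.0361,-0.005,0,0,0,0],[0.6,0.0361,-0.005,0.017,0,0,0],[0.6,0.0361,-0.005,0.017,0,0,0],[0.6,0.0361,-0.005,0.017,0,0,0],[0.6,0.0361,-0.005,0.017,0,0,0],[0.6,0.0361,-0.005,0.017,0,0,0],[0.6,0.0361,-0.005,0.017,0,0,0],[0.6,0.0361,-0.005,0.017,0,0,0],[0.6,0,0,0,0,0,0],[0.6,0,0,0,0,0,0],[0.6,0,0,0,0,0,0]]'|sed -n 2,5p
python3 - <<'E'
from h import *
look('w17.npz');go([.442,.068,.015],1.5)
E
```

```text
position: [0.5189, -0.4002, 0.2342]
ee_rot: [0.696, 0.718, 0.0, -0.002]
force: [0.1, -0.1, 0.3]
position: [0.4422, 0.0667, 0.1167]
ee_rot: [0.699, 0.716, -0.0, -0.0]
force: [0.2, 0.0, 0.4]
opening: 0.596
mid [0.4432 0.0627] ang 92.3 size [23.1573 47.6393] noz org [0.4435 0.0552] stub org [0.443  0.0677]
rot [-0.0002 -0.0001 -0.0033] rows 0.027672011365849607 then move [ 0.002  -0.0005  0.1021] rows 2.6866980293876614
```

```bash
python3 steer.py '[[0.6,0.001,0.0005,0.03,0,0,-0.008],[0.6,0,0,0.03,0,0,0],[0.6,0,0,0.025,0,0,0],[0.6,0,0,0.015,0,0,0],[0.6,0,0,0,0,0,0],[0,0,0,0,0,0,0],[0,0,0,0,0,0,0],[0,0,0,0,0,0,0],[0,0,0,0,0,0,0],[0,0,0,0,0,0,0],[0,0,0,0,0,0,0]]'|sed -n 2,7p
python3 steer.py '[[0,0,0,-0.03,0,0,0],[0,0,0,-0.04,0,0,0],[0,0,0,-0.04,0,0,0],[0,0,0,-0.04,0,0,0],[0,0,0,-0.04,0,0,0.122],[0,0,0,-0.04,0,0,0.122],[0,0,0,0,0,0,0.122],[0,0,0,0,0,0,0.122],[0,0,0,0,0,0,0.122],[0,0,0,0,0,0,0.122],[0,0,0,0,0,0,0.122],[0,0,0,0,0,0,0.122],[0,0,0,0,0,0,0.122],[0,0,0,0,0,0,0.122],[0,0,0,0,0,0,0.122],[0,0,0,0,0,0,0.122],[0,0,0,0,0,0,0.122],[0,0,0,0,0,0,0.122],[0,0,0,0,0,0,0],[0,0,0,0,0,0,0]]'|sed -n 2,7p
python3 - <<'E'
from h import *
look('w18.npz',.23);go([.519,-.401,.24],-95.8)
E
```

```text
position: [0.4437, 0.068, 0.0184]
ee_rot: [0.695, 0.719, 0.001, 0.001]
force: [-0.7, -1.5, 8.7]
opening: 0.267
gripper_force: 59.8
position: [0.4426, 0.0683, 0.2475]
ee_rot: [0.999, -0.05, 0.0, -0.001]
force: [0.3, -0.4, 0.1]
opening: 0.259
gripper_force: 59.1
mid [0.4311 0.0689] ang 173.7 size [28.6008 55.6424] noz org [0.4385 0.0681] stub org [0.4261 0.0694]
rot [-0.0013 -0.0002  0.0027] rows 0.025095865719060247 then move [0.1234 0.4592 0.0074] rows 12.513413369164201
```

```bash
python3 steer.py '[[0,0.0095,0.0353,0,0,0,0],[0,0.0095,0.0353,0,0,0,0],[0,0.0095,0.0353,0,0,0,0],[0,0.0095,0.0353,0,0,0,0],[0,0.0095,0.0353,0,0,0,0],[0,0.0095,0.0353,0,0,0,0],[0,0.0095,0.0353,0,0,0,0],[0,0.0095,0.0353,0,0,0,0],[0,0.0095,0.0353,0,0,0,0],[0,0.0095,0.0353,0,0,0,0],[0,0.0095,0.0353,0,0,0,0],[0,0.0095,0.0353,0,0,0,0],[0,0.0095,0.0353,0,0,0,0],[0,0,0,0,0,0,0],[0,0,0,0,0,0,0],[0,0,0,0,0,0,0]]'|sed -n 2,7p
python3 - <<'E'
from h import *
c=look('w19.npz',.23);go([.519,-.401,.131],-95.8)
E
```

```text
position: [0.5183, -0.4006, 0.2461]
ee_rot: [0.999, -0.051, -0.0, -0.001]
force: [0.2, 0.7, -0.1]
opening: 0.262
gripper_force: 59.2
mid [ 0.5075 -0.4002] ang 173.7 size [27.8766 55.151 ] noz org [ 0.5149 -0.4011] stub org [ 0.5025 -0.3997]
rot [-0.0023  0.0004  0.0008] rows 0.02096914792213521 then move [0.0004 0.0012 0.1154] rows 3.036475933169289
```

```bash
python3 steer.py '[[0,0,0.001,0.025,0,0,0],[0,0,0,0.025,0,0,0],[0,0,0,0.022,0,0,0],[0,0,0,0.015,0,0,0],[0,0,0,0.015,0,0,0],[0,0,0,0.0135,0,0,0],[0,0,0,0,0,0,0],[0,0,0,0,0,0,0],[0,0,0,0,0,0,0]]'|sed -n 2,7p
python3 steer.py '[[0.55,0,0,0,0,0,0],[0.55,0,0,0,0,0,0],[0.55,0,0,0,0,0,0],[0.55,0,0,0,0,0,0],[0.55,0,0,0,0,0,0],[0.55,0,0,-0.02,0,0,0],[0.55,0,0,-0.025,0,0,0],[0.55,0,0,-0.03,0,0,0],[0.55,0,0,-0.03,0,0,0],[0.55,0,0,0,0,0,0],[0.55,0,0,0,0,0,0]]'|sed -n 1,7p
python3 - <<'E'
from h import *
c=Cam('wrist');save(c,'w20.npz');print('wrist brass',[k.mean(0) for k in brass(c.im,amin=100)[0]])
u=c.pix([[.555,-.365,.169],[.548,-.44,.169]]);print([c.im[int(v),int(x)] for x,v in u])
q=Cam('scene');b=Cam('side');save(q,'s3.npz');save(b,'d3.npz')
print([k.mean(0) for k in brass(q.im,amin=40)[0]],[(k.mean(0)) for k in brass(b.im,amin=40)[0]])
print([(k.mean(0),cv2.contourArea(k)) for k in brass(q.im[180:250,90:190],lo=(15,60,40),amin=10)[0]])
# scraper handle
for n,c in(('w',c),('scene',q),('side',b)):
    for k in brass(c.im,lo=(4,110,40),hi=(15,255,255),amin=40)[0]:
        m,y,wh,t,l=axis(c,k,.011)
        if .3<m[0]<.8 and -.5<m[1]<.05:print(n,'wood',k.mean(0),m,y,wh*1000)
    hsv=cv2.cvtColor(c.im,cv2.COLOR_RGB2HSV)
E
```

```text
position: [0.5207, -0.4001, 0.1323]
ee_rot: [0.999, -0.05, 0.002, -0.001]
force: [5.1, 1.2, 0.1]
opening: 0.261
gripper_force: 59.2
time_s: 48.62
position: [0.5175, -0.4034, 0.2377]
ee_rot: [0.999, -0.052, 0.0, 0.001]
force: [-0.6, -0.5, -1.1]
opening: 0.553
gripper_force: 0.0
wrist brass []
[array([189, 192, 192], dtype=uint8), array([200, 203, 203], dtype=uint8)]
[array([399.9184, 211.7755]), array([388.617 , 194.9362]), array([377.5745, 179.766 ]), array([  5.7639, 159.9444])] [array([108.44, 187.72]), array([153.6944, 178.8056]), array([173.3056, 170.3889]), array([191.6571, 162.5143])]
[(array([85.5312, 65.5   ]), 203.0)]
w wood [ 37.4681 225.9787] [ 0.4556 -0.1473] 174.10244750976562 [33.5556 90.0141]
w wood [112.6296   3.4352] [ 0.6719 -0.2807] 84.00424194335938 [37.4136  8.4973]
w wood [ 9.4821 38.6693] [ 0.6515 -0.1798] 161.70465087890625 [24.26   70.7878]
scene wood [222.3617 193.5745] [ 0.4478 -0.1468] 174.57999420166016 [23.1119 87.5656]
side wood [242.8161 285.0115] [ 0.4594 -0.1476] 174.46099853515625 [37.6811 94.966 ]
```

All six brass parts are accounted for and the flap is shut. Now the scraper, with coarse holder numbers first.

```bash
python3 - <<'E'
from h import *
a=Saved('s3.npz');b=Saved('d3.npz')
print(a.plane([(203.3,223.3),(233.3,224),(231.7,245),(200.7,245)],.049))
for n,c in(('scene',a),('side',b)):
    hsv=cv2.cvtColor(c.im,cv2.COLOR_RGB2HSV)
    u=c.pix([[.63,-.155,.049],[.6,-.165,.049]]);print(n,u,[hsv[int(v),int(x)] for x,v in u])
    for k in brass(c.im,lo=(14,90,40),hi=(20,200,255),amin=60)[0]:
        m,y,wh,t,l=axis(c,k,.049);print(k.mean(0),m,y,wh*1000)
go([.57,-.165,.20],-95.7)
E
```

```text
[[ 0.6179 -0.2024  0.049 ]
 [ 0.627  -0.1179  0.049 ]
 [ 0.7055 -0.1252  0.049 ]
 [ 0.6991 -0.2081  0.049 ]]
scene [[220.1672 225.4597]
 [216.52   218.1489]] [array([ 0,  3, 98], dtype=uint8), array([ 85,   8, 190], dtype=uint8)]
[170.2783 260.2348] [ 0.7417 -0.2854] 152.8561134338379 [ 85.6663 128.6316]
[216.5938 238.1172] [ 0.6756 -0.1661] 173.64556884765625 [ 89.6463 121.8365]
[400.1429 210.9881] [0.6144 0.3759] 117.03876304626465 [41.4658 72.8155]
[390.3521 195.1831] [0.5432 0.3685] 118.26247596740721 [38.0006 73.4538]
[378.9836 180.3115] [0.4679 0.3576] 121.58755302429199 [40.3133 74.7384]
[462.5075 181.7143] [0.4647 0.6522] 2.6886031627655034 [744.7541 154.4113]
[504.3778  83.8889] [-0.1628  1.131 ] 141.44638061523438 [ 39.5989 203.953 ]
[495.8857  50.28  ] [-0.5857  1.3321] 145.90439224243164 [  95.2089 1122.8529]
[437.1088  37.0725] [-0.8715  0.9582] 143.76656341552734 [ 860.6786 1667.4836]
[309.0762  43.0738] [-0.7551  0.3994] 174.57674407958984 [ 589.0048 1262.2743]
[180.0425  50.7525] [-0.7687 -0.3646] 3.1283950805664067 [1278.241   611.5287]
[35.4725 55.277 ] [-0.777  -1.0622] 19.85083770751953 [1467.5788  364.0735]
side [[302.1999 243.3291]
 [295.714  250.5506]] [array([ 15, 134, 147], dtype=uint8), array([30,  9, 29], dtype=uint8)]
[393.119  266.9286] [ 0.739  -0.3418] 88.16950988769531 [38.9544 37.6463]
[313.5327 242.6075] [ 0.6533 -0.167 ] 174.11744689941406 [87.9125 95.2215]
[153.0238 179.6667] [0.4732 0.3585] 97.75028562545776 [35.1863 86.7313]
[173.5897 170.359 ] [0.5499 0.3717] 67.85929870605469 [89.6044 39.4392]
[191.6923 162.2308] [0.6221 0.3805] 67.67378997802734 [87.3724 40.9075]
[113.3671 156.2222] [0.4668 0.6242] 2.834292411804199 [701.634  209.8238]
[126.3427  72.8961] [1.0707 2.093 ] 70.35469818115234 [2522.0373  732.3264]
rot [-0.0021  0.0031 -0.0042] rows 0.046838179758037383 then move [ 0.029  -0.2408  0.0345] rows 6.4458531811062825
```

```bash
python3 steer.py '[[0.6,0,-0.035,0.003,0,0,0],[0.6,0,-0.035,0.003,0,0,0],[0.6,0,-0.035,0.003,0,0,0],[0.6,0,-0.035,0.003,0,0,0],[0.6,0,-0.035,0.003,0,0,0],[0.6,0,-0.035,0.003,0,0,0],[0.6,-0.012,-0.035,0,0,0,0],[0.6,0,0,0,0,0,0],[0.6,0,0,0,0,0,0],[0.6,0,0,0,0,0,0]]'|sed -n 2,4p
cat > sc.py <<'E'
from h import *
def part(c,lo,hi,z,box,nm,amin=150):
    m=cv2.inRange(cv2.cvtColor(c.im,cv2.COLOR_RGB2HSV),lo,hi)
    v,u=np.nonzero(m);P=c.plane(np.c_[u,v],z)[:,:2]
    s=(P[:,0]>box[0])&(P[:,0]<box[1])&(P[:,1]>box[2])&(P[:,1]<box[3]);P=P[s]
    if len(P)<50:print(nm,'few',len(P));return
    # edges along direction rows: lateral extents by 5 mm slices of x
    (cx,cy),wh,an=cv2.minAreaRect((P*1e4).astype(np.float32));print(nm,'rect',cx/1e4,cy/1e4,np.array(wh)/10,an)
    X=np.arange(P[:,0].min()+.004,P[:,0].max()-.004,.008);L=[]
    for x in X:
        q=P[abs(P[:,0]-x)<.003,1]
        if len(q)>3:L.append((x,q.min(),q.max()))
    L=np.array(L);w=L[:,2]-L[:,1];L=L[abs(w-np.median(w))<.005];mid=(L[:,1]+L[:,2])/2
    f=np.polyfit(L[:,0],mid,1);print(nm,'x',P[:,0].min(),P[:,0].max(),'width',np.median(w),'slope deg',np.degrees(np.arctan(f[0])),'mid y at x=.45/.622',np.polyval(f,[.45,.622]))
def run(c):
    part(c,(4,110,40),(14,255,255),.022,(.38,.53,-.2,-.1),'handle(top z)')
    part(c,(0,0,150),(179,40,255),.013,(.48,.6,-.2,-.1),'blade')
    part(c,(13,80,40),(22,220,255),.049,(.60,.74,-.23,-.1),'holder')
    part(c,(0,0,0),(179,255,45),.0345,(.59,.63,-.22,-.1),'lips')
if __name__=='__main__':
    c=Cam('wrist');save(c,'w21.npz');print(c.c);run(c)
    for n in('scene','side'):print(n);run(Cam(n))
    hsv=cv2.cvtColor(c.im,cv2.COLOR_RGB2HSV)
    for P in([.455,-.147,.022],[.53,-.152,.013],[.635,-.135,.049],[.635,-.19,.049],[.66,-.162,.03],[.615,-.135,.04],[.615,-.185,.04]):
        u,v=c.pix(P)[0];print(P,u,v,hsv[int(v),int(u)] if 0<=v<384 and 0<=u<512 else None)
E
python3 sc.py
```

```text
position: [0.531, -0.1573, 0.2176]
ee_rot: [0.999, -0.051, -0.001, -0.0]
force: [-0.0, -1.2, -0.8]
[ 0.6046 -0.1654  0.3524]
handle(top z) rect 0.460001953125 -0.148856591796875 [21.6453 87.7315] 84.51129150390625
handle(top z) x 0.41550734976424436 0.5045415821600703 width 0.021759021661359013 slope deg -5.633619008491654 mid y at x=.45/.622 [-0.148 -0.165]
blade rect 0.539998828125 -0.1499869384765625 [ 99.9711 119.9679] 89.99907684326172
blade x 0.4800155039380303 0.5999828455529271 width 0.09969436007580637 slope deg -0.019794163142065935 mid y at x=.45/.622 [-0.1499 -0.15  ]
holder rect 0.641046533203125 -0.16612486572265625 [86.3845 45.2402] 84.07954406738281
holder x 0.6146582179384047 0.6679425730160568 width 0.08639845896523954 slope deg -5.247664013169143 mid y at x=.45/.622 [-0.1485 -0.1643]
lips rect 0.614291015625 -0.16331524658203125 [67.21    9.8768] 84.0774154663086
lips x 0.6059990242977733 0.6214710229562739 width 0.059967018682798134 slope deg -7.766602440709306 mid y at x=.45/.622 [-0.1446 -0.168 ]
scene
handle(top z) rect 0.460236474609375 -0.14648260498046875 [2
[... 1595 characters left out ...]
97932057372375 [ 13 146 175]
[0.53, -0.152, 0.013] 252.40470495666247 157.38707589543105 [ 75   2 226]
[0.635, -0.135, 0.049] 217.03167474375948 43.54206405388316 [ 19  99 238]
[0.635, -0.19, 0.049] 284.3723764367739 35.997504616699054 [ 19  99 238]
[0.66, -0.162, 0.03] 247.22692324440922 10.410851872699107 [ 15 108 167]
[0.615, -0.135, 0.04] 221.44582302955564 69.56270181205336 [120  21  36]
[0.615, -0.185, 0.04] 279.6516969858101 63.17756121378442 [105  14  37]sc.py:14: RankWarning: Polyfit may be poorly conditioned
  f=np.polyfit(L[:,0],mid,1);print(nm,'x',P[:,0].min(),P[:,0].max(),'width',np.median(w),'slope deg',np.degrees(np.arctan(f[0])),'mid y at x=.45/.622',np.polyval(f,[.45,.622]))
```

Handle centre is (0.460,−0.149) at −5.6°. The slot axis passes (0.622,−0.164) at about −5.5°, so the two are nearly in line. Grasping 28 mm ahead of the handle's centre.

```bash
python3 - <<'E'
from h import *
go([.4879,-.1516,.016],-95.6)
E
```

```text
rot [ 0.      0.0008 -0.0076] rows 0.06393669537414068 then move [-0.0439 -0.0028  0.202 ] rows 5.4399494609064405
```

```bash
python3 steer.py '[[0.6,-0.011,-0.0007,0.03,0,0,-0.007],[0.6,-0.011,-0.0007,0.03,0,0,0],[0.6,-0.011,-0.0007,0.03,0,0,0],[0.6,-0.011,-0.0007,0.03,0,0,0],[0.6,0,0,0,0,0,0],[0.6,0,0,0,0,0,0],[0.6,0,0,0,0,0,0]]'|sed -n 2,5p
python3 - <<'E'
from h import *
import sc
c=Cam('wrist');sc.part(c,(4,110,40),(14,255,255),.022,(.38,.53,-.2,-.1),'handle(top z)');go([.4879,-.1516,.016],-95.6)
E
```

```text
position: [0.4896, -0.1512, 0.0996]
ee_rot: [0.999, -0.049, 0.001, 0.0]
force: [1.9, -0.4, -0.1]
opening: 0.606
handle(top z) rect 0.4601634765625 -0.1490845703125 [22.5187 88.5992] 84.23663330078125
handle(top z) x 0.4152330458933189 0.5051993381027661 width 0.022373381616712762 slope deg -5.801372080195091 mid y at x=.45/.622 [-0.148  -0.1655]
rot [ 0.     -0.0031  0.0011] rows 0.027169460315701444 then move [-0.002   0.0008  0.084 ] rows 2.2113533688789317
```

```bash
python3 steer.py '[[0.6,-0.0015,0.0005,0.03,0,0,0],[0.6,0,0,0.03,0,0,0],[0.6,0,0,0.024,0,0,0],[0.6,0,0,0,0,0,0],[0,0,0,0,0,0,0],[0,0,0,0,0,0,0],[0,0,0,0,0,0,0],[0,0,0,0,0,0,0],[0,0,0,0,0,0,0],[0,0,0,0,0,0,0]]'|sed -n 2,7p
python3 steer.py '[[0,0,0,-0.01,0,0,0],[0,0,0,-0.01,0,0,0],[0,0,0,0,0,0,0],[0,0,0,0,0,0,0],[0,0,0,0,0,0,0]]'|sed -n 2,7p
python3 - <<'E'
from h import *
import sc
print(tool()[0])
for n in('wrist','scene','side'):
    c=Cam(n);print(n);sc.part(c,(0,0,150),(179,12,255),.0345,(.50,.6,-.2,-.1),'blade')
E
```

```text
position: [0.4881, -0.1507, 0.0165]
ee_rot: [0.999, -0.048, 0.002, 0.0]
force: [0.9, -0.5, 8.4]
opening: 0.258
gripper_force: 60.0
position: [0.4867, -0.15, 0.0346]
ee_rot: [0.999, -0.048, 0.0, -0.0]
force: [-1.1, -0.1, -1.3]
opening: 0.263
gripper_force: 59.0
[ 0.4867 -0.15    0.0346]
wrist
blade rect 0.54607568359375 -0.149881787109375 [99.7738 92.1492] 89.99298858642578
blade x 0.5000051548952993 0.592156420231759 width 0.09973965525529604 slope deg 0.00018211887047746007 mid y at x=.45/.622 [-0.1499 -0.1499]
scene
blade rect 0.5421716796875 -0.15312933349609376 [50.7245 78.4455] 85.71859741210938
blade x 0.5043565423481252 0.5830729307307642 width 0.047868950657321774 slope deg -4.946073174951756 mid y at x=.45/.622 [-0.145  -0.1599]
side
blade rect 0.539693896484375 -0.15887252197265625 [48.897  77.7525] 86.7444839477539
blade x 0.5000552046217704 0.579741165054648 width 0.03150946533325161 slope deg 12.36914947616835 mid y at x=.45/.622 [-0.1863 -0.1486]
```

```bash
python3 steer.py '[[0,0,0,-0.0055,0,0,0],[0,0,0,0,0,0,0],[0,0,0,0,0,0,0]]'|sed -n 2,7p
python3 - <<'E'
from h import *
import sc
print(tool()[0])
c=Cam('wrist');save(c,'w22.npz')
for V in(185,200,215):sc.part(c,(0,0,V),(179,12,255),.0365,(.505,.6,-.2,-.1),'blade%d'%V)
sc.part(c,(13,80,40),(22,220,255),.049,(.60,.74,-.23,-.1),'holder')
sc.part(c,(0,0,0),(179,255,50),.0345,(.59,.63,-.22,-.1),'lips')
sc.part(c,(4,110,40),(14,255,255),.0455,(.38,.53,-.2,-.1),'handle')
# blade height: front corners from scene & side
a=Cam('scene');b=Cam('side')
def corners(c):
    m=cv2.inRange(cv2.cvtColor(c.im,cv2.COLOR_RGB2HSV),(0,0,150),(179,20,255));v,u=np.nonzero(m);P=c.plane(np.c_[u,v],.036)
    s=(P[:,0]>.505)&(P[:,0]<.6)&(P[:,1]>-.2)&(P[:,1]<-.11);Q=np.c_[u,v][s];k=cv2.boxPoints(cv2.minAreaRect((P[s,:2]*1e4).astype(np.float32)))/1e4
    return k,Q.mean(0)
for c in(a,b):
    k,m=corners(c);print(k,m)
E
```

```text
position: [0.4866, -0.1502, 0.04]
ee_rot: [0.999, -0.048, 0.0, -0.0]
force: [0.5, 0.6, -0.9]
opening: 0.26
gripper_force: 59.0
[ 0.4866 -0.1502  0.04  ]
blade185 rect 0.5424595703125 -0.156035107421875 [50.2177 79.1555] 84.50647735595703
blade185 x 0.5050013774034036 0.5841820516353027 width 0.05056843171326625 slope deg -5.532846486226336 mid y at x=.45/.622 [-0.1471 -0.1637]
blade200 rect 0.54233564453125 -0.1560737548828125 [49.8849 78.8326] 84.6241683959961
blade200 x 0.5050013774034036 0.5838542774467539 width 0.05021588201504987 slope deg -5.289412982939003 mid y at x=.45/.622 [-0.1476 -0.1635]
blade215 rect 0.5423158203125 -0.15615889892578125 [49.2746 78.8282] 84.59749603271484
blade215 x 0.5050013774034036 0.5837488783978073 width 0.049513992545027474 slope deg -5.308757014830766 mid y at x=.45/.622 [-0.1475 -0.1635]
holder few 0
lips few 0
handle rect 0.47120576171875 -0.1491529296875 [24.2554 67.8835] 83.93791198730469
handle x 0.43717966872615877 0.5055577718784922 width 0.023057763750929203 slope deg -5.424471469444273 mid y at x=.45/.622 [-0.1471 -0.1635]
[[ 0.5017 -0.1751]
 [ 0.5766 -0.1825]
 [ 0.5815 -0.1321]
 [ 0.5067 -0.1248]] [220.4545 207.8047]
[[ 0.5042 -0.1788]
 [ 0.5807 -0.183 ]
 [ 0.5834 -0.1324]
 [ 0.507  -0.1282]] [278.1341 262.933 ]
```

Blade axis meets the slot axis within 1 mm and 0.2°, and its height checks. Sliding in by stages.

```bash
python3 steer.py '[[0,0.012,0,0,0,0,0],[0,0.012,0,0,0,0,0],[0,0.008,0.0003,0.0005,0,0,0],[0,0.008,0,0,0,0,0],[0,0,0,0,0,0,0],[0,0,0,0,0,0,0]]'|sed -n 2,7p
python3 steer.py '[[0,0.007,0,0,0,0,0],[0,0.007,0,0,0,0,0],[0,0.007,0,0,0,0,0],[0,0,0,0,0,0,0],[0,0,0,0,0,0,0]]'|sed -n 2,7p
```

```text
position: [0.5261, -0.1542, 0.039]
ee_rot: [0.999, -0.048, -0.0, -0.0]
force: [-1.5, 0.5, -1.8]
opening: 0.261
gripper_force: 59.0
position: [0.5476, -0.1563, 0.0392]
ee_rot: [0.999, -0.048, -0.0, -0.0]
force: [-0.7, -0.2, -0.4]
opening: 0.262
gripper_force: 59.0
```

```bash
python3 steer.py '[[0,0.008,0,0,0,0,0],[0,0.008,0,0,0,0,0],[0,0.008,0,0,0,0,0],[0,0.008,0,0,0,0,0],[0,0,0,0,0,0,0],[0,0,0,0,0,0,0]]'|sed -n 2,7p
python3 steer.py '[[0,0.004,0,0,0,0,0],[0,0.003,0,0,0,0,0],[0,0.003,0,0,0,0,0],[0,0,0,0,0,0,0],[0,0,0,0,0,0,0]]'|sed -n 2,7p
```

```text
position: [0.5795, -0.1593, 0.0391]
ee_rot: [0.999, -0.048, -0.0, -0.0]
force: [-0.3, -0.4, -1.9]
opening: 0.258
gripper_force: 59.0
position: [0.5891, -0.1603, 0.0392]
ee_rot: [0.999, -0.048, -0.0, -0.0]
force: [-0.0, 0.3, -1.5]
opening: 0.265
gripper_force: 59.0
```

```bash
python3 steer.py '[[0,0.002,0,0,0,0,0],[0,0.001,0,0,0,0,0],[0,0,0,0,0,0,0],[0,0,0,0,0,0,0]]'|sed -n 2,4p
python3 steer.py '[[0,0.002,0,0,0,0,0],[0,0.001,0,0,0,0,0],[0,0,0,0,0,0,0],[0,0,0,0,0,0,0]]'|sed -n 2,4p
python3 steer.py '[[0,0.002,0,0,0,0,0],[0,0.001,0,0,0,0,0],[0,0,0,0,0,0,0],[0,0,0,0,0,0,0]]'|sed -n 2,4p
```

```text
position: [0.592, -0.1606, 0.0393]
ee_rot: [0.999, -0.048, -0.0, -0.0]
force: [0.0, -0.4, -1.5]
position: [0.5931, -0.1608, 0.039]
ee_rot: [0.999, -0.048, -0.002, -0.001]
force: [-4.5, 0.4, 2.1]
position: [0.5935, -0.1608, 0.0387]
ee_rot: [0.999, -0.048, -0.004, -0.001]
force: [-12.5, 2.5, 6.7]
```

The blade stopped firmly after 107 mm, which is the full depth. Relieving, releasing, and backing away.

```bash
python3 steer.py '[[0,-0.003,0,0,0,0,0],[0,0,0,0,0,0,0],[0.5,0,0,0,0,0,0],[0.5,0,0,0,0,0,0],[0.5,0,0,0,0,0,0],[0.5,0,0,0,0,0,0],[0.5,0,0,-0.02,0,0,0],[0.5,0,0,-0.03,0,0,0],[0.5,-0.01,0,-0.03,0,0,0],[0.5,-0.02,0,-0.03,0,0,0],[0.5,-0.02,0,-0.03,0,0,0],[0.5,0,0,-0.03,0,0,0],[0.5,0,0,0,0,0,0],[0.5,0,0,0,0,0,0]]'|sed -n 1,5p
python3 - <<'E'
from h import *
import sc
c=Cam('wrist');print(c.c)
sc.part(c,(4,110,40),(13,255,255),.0455,(.45,.63,-.22,-.1),'handle')
for n in('scene','side'):
    q=Cam(n);print(n);sc.part(q,(4,110,40),(13,255,255),.0455,(.45,.63,-.22,-.1),'handle')
    print([k.mean(0) for k in brass(q.im,amin=40)[0]])
    # bystanders vs first picture
    o=cv2.imread('pics/%s0.png'%n)[:,:,::-1];d=cv2.absdiff(q.im,o).max(2)
    for w,P in(('cup0',[.78,-.04,.045]),('cup1',[.775,.135,.045]),('sponge',[.74,-.285,.04]),('flap',[.513,-.401,.169])):
        u,v=q.pix(P)[0].astype(int);print(w,(d[v-15:v+15,u-15:u+15]>40).mean())
E
```

```text
time_s: 56.18
position: [0.5466, -0.1566, 0.2116]
ee_rot: [0.999, -0.048, 0.003, -0.0]
force: [0.4, -0.7, -1.2]
opening: 0.5
[ 0.6192 -0.1641  0.3469]
handle rect 0.564447412109375 -0.1584226806640625 [21.779  84.3604] 84.77177429199219
handle x 0.5217746444846166 0.6072574872288731 width 0.021586038622476877 slope deg -5.523594181802918 mid y at x=.45/.622 [-0.1474 -0.164 ]
scene
handle rect 0.572717529296875 -0.15550963134765625 [23.0672 80.4126] 83.83654022216797
handle x 0.53238398093341 0.6127979412548765 width 0.020145534656273875 slope deg -7.382523588055963 mid y at x=.45/.622 [-0.1399 -0.1622]
[array([400.1875, 211.6458]), array([388.4565, 194.9565]), array([377.6522, 179.7174]), array([  5.7361, 159.9444])]
cup0 0.0
cup1 0.0
sponge 0.0
flap 0.8266666666666667
side
handle rect 0.56035703125 -0.15832900390625 [ 68.0017 111.4831] 84.12519073486328
handle x 0.5020599385211634 0.6192859658141634 width 0.03428706824361577 slope deg -1.1901918887201375 mid y at x=.45/.622 [-0.1685 -0.1721]
[array([108.44, 187.72]), array([153.7222, 178.8056]), array([173.2778, 170.3889]), array([191.6286, 162.5143])]
cup0 0.0022222222222222222
cup1 0.7622222222222222
sponge 0.014444444444444444
flap 1.0
```

The scraper is fully home (handle centre 0.565, so the edge is about 68 mm past the mouth). The flap and cup1 patches differ from the first pictures, possibly from arm shadow or occlusion. I'll move the arm off and recheck.

```bash
python3 steer.py '[[0.5,0,-0.035,0,0,0,0],[0.5,0,-0.035,0,0,0,0],[0.5,0,-0.035,0,0,0,0],[0.5,0,-0.035,0,0,0,0],[0.5,-0.01,-0.035,0,0,0,0],[0.5,-0.01,-0.035,-0.01,0,0,0],[0.5,-0.01,-0.035,-0.01,0,0,0],[0.5,-0.01,-0.035,-0.01,0,0,0],[0.5,-0.01,-0.035,-0.01,0,0,0],[0.5,-0.01,-0.035,-0.01,0,0,0],[0.5,0,0,0,0,0,0],[0.5,0,0,0,0,0,0]]'|sed -n 1,3p
python3 - <<'E'
from h import *
for n in('scene','side'):
    q=Cam(n);o=cv2.imread('pics/%s0.png'%n)[:,:,::-1];d=cv2.absdiff(q.im,o).max(2)
    for w,P in(('cup0',[.78,-.04,.045]),('cup1',[.775,.135,.045]),('sponge',[.74,-.285,.04]),('flap',[.513,-.401,.169]),('boxtop',[.44,-.39,.17])):
        u,v=q.pix(P)[0].astype(int);r=5 if 'box' in w else 8;print(n,w,(d[v-r:v+r,u-r:u+r]>40).mean(),q.im[v-r:v+r,u-r:u+r].mean((0,1)),o[v-r:v+r,u-r:u+r].mean((0,1)))
    # flap edge lengths: flood quad
    s=tuple(int(x) for x in q.pix([.513,-.401,.169])[0]);m=np.zeros((386,514),np.uint8)
    cv2.floodFill(cv2.GaussianBlur(q.im,(3,3),0),m,s,0,(14,)*3,(14,)*3,4|cv2.FLOODFILL_MASK_ONLY|cv2.FLOODFILL_FIXED_RANGE|(255<<8))
    k=max(cv2.findContours(m[1:-1,1:-1],cv2.RETR_EXTERNAL,cv2.CHAIN_APPROX_NONE)[0],key=cv2.contourArea)
    print(cv2.contourArea(k),cv2.minAreaRect((q.plane(k[:,0],.169)[:,:2]*1e3).astype(np.float32)))
E
```

```text
time_s: 57.33
position: [0.5183, 0.2009, 0.2584]
ee_rot: [0.999, -0.045, -0.001, -0.0]
scene cup0 0.0 [114.5234 107.7031 102.7539] [111.168  104.5195  99.5352]
scene cup1 0.0 [109.4961 103.3047  98.832 ] [106.4727 100.0703  95.2422]
scene sponge 0.0 [197.6172 149.4453  92.6641] [192.0977 145.1602  89.9648]
scene flap 0.0 [182.5117 188.8477 189.207 ] [177.5625 183.6055 183.9531]
scene boxtop 0.18 [125.95 128.24 128.2 ] [135.7  137.6  137.25]
616.5 ((513.4373779296875, -399.67840576171875), (96.03412628173828, 85.4703369140625), 85.93199157714844)
side cup0 0.0 [103.8711  97.1445  91.5273] [100.3516  93.7734  88.2461]
side cup1 0.0 [103.5234  96.9609  91.5078] [100.0078  93.6875  88.2578]
side sponge 0.0 [165.4141 140.0078 108.625 ] [160.5312 135.6016 105.0938]
side flap 0.0 [172.3789 179.5898 179.293 ] [167.4375 174.4414 174.25  ]
side boxtop 0.0 [127.09 131.68 131.19] [123.18 127.67 127.33]
2313.0 ((514.0573120117188, -400.7552795410156), (97.07599639892578, 90.07384490966797), 84.57064056396484)
```

It was only shadow and occlusion: the flap quad matches its shut measurement and the cups and sponge haven't moved. Handing in.

```bash
python3 -c "
from station import env
print(env.finish_job())"
```

```text
the job is handed in; nothing more can be done
None
```

I handed the job in at about 57 s of the 210 s: all three nozzles are locked in their ports, all three stubs are in the scrap box with the flap shut, the scraper is fully in its holder, and the cups and sponge have not moved.

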